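# Set up the bench pad printer: clamp the printing plate and fill the tile magazine

## Robot

A 6-joint arm with a two-finger parallel gripper is mounted at the origin on a cart in front of the work surface, level with it; the furniture and walls round the work are solid. World frame = base frame: x ahead of the robot, y to its left, z up, the work surface at z = 0. Lengths are in m, angles in rad, forces in N, time in s.
With the tool pointing down it reaches from about 0.225 to 0.725 m from the base axis. Payload 3.1 kg.
Tool frame: the origin (TCP) lies midway between the tips of the shut fingers; the grasp point (between the pads) lies 19 mm behind it; z points along the fingers, y is the line along which they close (so a half turn about z gives the same grasp; the last joint's range is limited). The gripper opens to 85 mm and grips with 20 to 120 N. Pads are 22 mm wide; open, the fingers measure 114 mm over their backs; the gripper's body (76 mm by 85 mm) begins 54 mm behind the grasp point. The pads swing forward as they close: fully open they stand 13 mm farther back than shut.
Start: joints at [-1.415, 0.048, 0.099, 1.622, 0, 1.443], TCP at [0.147, -0.504, 0.231] pointing down, gripper open.
Joint ranges: [-2.91, 2.91], [-0.99, 1.94], [-1.21, 1.42], [-2.12, 2.29], [-1.49, 1.47], [-3.14, 3.14]. Speed limits (rad/s): [2.79, 2.79, 3.14, 3.14, 3.14, 3.14].

## Interface

Orientations are given as a unit quaternion [w, x, y, z].
In Python, from bench import r, grab_frame, finder gives the robot as it stands.
- The arm moves only by the tool jog_arm, never from a script. Its arguments are lists of equal length, an entry for each row: "gripper": the opening, from 0 (shut) to 1 (fully open); "xyz": the shift along the world's x, y, z in units of 30 mm (1.0 is 30 mm), a list of three; "rot": the turn, a rotation vector about the world's x, y, z in units of 6 degrees (1.0 is 6 degrees), a list of three. In form: {"gripper": [gripper, ...], "xyz": [[x, y, z], ...], "rot": [[ax, ay, az], ...]}. A call has exactly 10 rows; each row shifts and turns the commanded pose from where the row before left it; what a row does not reach is not made up. A row lasts 1/12 s, in which the tool goes at most 41.7 mm and 7.16 degrees, less where a joint would pass 70% of its speed; a pose out of reach is approached as far as the arm can. A call is refused whole if a number of a shift passes 1 or a number of a turn 1, either way. A call with a gripper value outside its range is refused whole. The fingers move at their own pace and stop on an object; "force" is the grip in N (left out, the last holds). Time passes only in rows, so rows that do not move let the fingers close, or fill a call up. It gives the time, the measured TCP pose, the force, the opening and the grip force at its end, in the units of the state.
- r.get_state(): the state, without advancing time (a new reading comes with each control period).
- grab_frame(name): name is "scene" or "side" or "wrist"; returns a dict with "image" (400x640x3 uint8, red, green, blue), "depth" (400x640 float32, m along the optical axis (not along the pixel's ray), 0 where there is no reading), "fovy" (degrees; the focal length in pixels is half the picture's height over the tangent of half this angle, whatever the lens; pixels are square), "cx", "cy" (the principal point, pixels), "R" (3x3) and "t" (3): a world point X has camera coordinates R X + t; the wrist camera has in their place "mount" (4x4, takes a point from camera to tool coordinates, whose origin is the TCP and whose axes are the flange's). Camera axes: x right, y down, z forward; pixel columns grow to the right and rows downward; lengths in m; the calibration is good to about 2 mm. The wrist camera is an equidistant fisheye: a pixel r from the principal point sees the ray r / f radians off the axis. A picture is of the moment at which its call begins: read the wrist's pose just before it.
- r.finish_job(): hands the job in; it is judged then, once.
Trained networks look in a picture, given as the dict that the camera call returned (one of the last four; its "shot" number tells which), for a name from the list of things; names that differ only in an ending like _2 or _b are one class to them, and where a whole thing is asked for, a point or a joint stands for the part that bears it (a point fixed in the world has none). Each returns a list of dicts, best first, with "confidence" (0 to 1); they miss things now and then, are a little off and sometimes report something else, mostly with a low value. They report only what shows in the picture. A call takes as long as a camera call.
- finder.cut_out(picture, name): "region" (400x640 bool, what is visible of it) and "point" ([column, row] in pixels, amid what is visible of it).
- finder.landmark_of(picture, name): "point" ([column, row] in pixels: a listed point, or the origin of a listed thing).
The state is a dict: "time_s": time; "joint_pos": joint angles; "dq": joint speeds; "tau": joint torques, N m; "tool_pos": TCP position; "ee_rot": TCP orientation; "ft_force": force on the tool from outside, world axes, zero at the start; "ft_torque": the same for the moment, N m; "finger_gap": finger opening in m; "grip_force": force on a finger pad.
Only numpy, scipy, OpenCV 4.12 (cv2) and the standard library are available. Lean on these libraries where they do the work, as an engineer would, in place of code of your own. Each camera call takes 0.05 s, during which the arm holds its last target. There are 200 camera calls.

## Task

Get the bench pad printer ready for a run. Lay the steel printing plate, etched face up, flat and square in its nest (draw the clamp bar back if it is in the way), push the clamp bar up against it so that it is held against the back stop, and slide the thumb wedge along its ramp until it jams the bar; and load every tile blank lying on the table into the spring magazine, pressing each one down against the follower until it has snapped in under both catches. Do not knock over or push aside the two cups.

Things in the scene. Friction and masses are not known exactly. Their poses are not given: they have to be found in the camera images.
- printer: the bench pad printer: grey steel base plate 315 x 250 mm, its top 12 mm above the table; +x points to its back, where a column with the print head stands. Seen from the front: the nest for the printing plate on the right with clamp bar and thumb wedge before it, the square tile magazine on the left. Origin: about the middle of the base, on the table; z up
- mouth (a point): magazine: square shaft of four steel corner angles, inside 53 x 53 mm, sides parallel to the printer's x and y. This point: on its axis, level with the underside of its two spring catches, 80 mm over the table. The corner angles rise to 28 mm above it, flared outward over the top 13 mm. On the +x and -x sides there is a 43 mm gap between them for fingers
- catch_left (a point): tip of the brass spring catch in the middle of the magazine's +y side (at its underside, 20.5 mm from the axis); flat below, bevelled above from 2 to 14 mm over its underside. It gives way outward (up to 8 mm) as a blank is pushed down past it, then springs back over the blank. A blank set down on both catches rests on the bevels, its middle about 16 mm above their underside
- catch_right (a point): tip of the like catch on the -y side. Pushing a blank in past both takes 6 to 15 N, more as the magazine fills; its top must go at least 1 mm below the catches' underside. When let go it is lifted against the catches: the topmost blank then lies with its middle 5 mm below their underside, the others under it
- follower (a joint): spring follower plate in the magazine, m: 0 when empty (top 1.5 mm below the catches), grows as it is pressed down, at most 0.0585; about 0.0085 with one blank in, 0.010 more with each further one
- nest (a point): nest for the plate: where the middle of the seated plate (half-way up) must lie, 27 mm above the table; z up, x along the plate's length to the printer's back, y across. Floor 5 mm below this point, back stop 50 mm ahead in +x, side walls 59.6 mm apart, 13 mm high with flared tops, absent in the middle 58 mm of the length: fingers fit there, down to the base 15 mm below this point
- clamp_bar (a joint): steel clamp bar with a jaw that closes the nest's -x end, sliding along the nest's x, m: 0 drawn right back (28 mm to spare for the plate), 0.028 when its jaw holds the plate against the back stop, at most 0.036 without a plate. Stays where it is left (2 N friction). It may start part way in: draw it back before laying in the plate
- bar_post (a point): clamp bar's thumb post: upright, 14 x 14 mm (sides parallel to the nest's x and y), free height 32 mm; this point is on its centre line, 10 mm below its top; it moves with the bar
- thumb_wedge (a joint): steel thumb wedge on the +y side of the clamp bar, m along its ramp: 0 slack, grows as it is slid; the ramp runs along the nest's +x, turned 10 degrees towards -y. At 0.024 it meets the flank of the bar; pressed on with about 10 N it jams there, at 0.0245 to 0.027. Stays where it is left (2 N friction)
- wedge_post (a point): thumb wedge's upright post: 14 x 14 mm, sides parallel to the nest's x and y, free height 30 mm; this point is on its centre line, 10 mm below its top; it moves with the wedge
- plate_mid (a point): middle (half-way up) of the steel printing plate, 100 mm (own x) x 56 mm (own y) x 10 mm, about 0.35 kg, a rosette etched in its top face; it starts lying face up on the table and goes in face up, either way round
- blank1_mid (a point): middle (half-way up) of a square bisque tile blank, 50 x 50 x 10 mm, 55 g, sides along its own x and y; all blanks are alike and go in in any order, either face up. Two to start with lie one on the other, the rest singly
- blank2_mid (a point): the like point of another, identical tile blank; may be absent
- blank3_mid (a point): the like point of another, identical tile blank; may be absent
- blank4_mid (a point): the like point of another, identical tile blank; may be absent
- blank5_mid (a point): the like point of another, identical tile blank; may be absent
- bisque_cup: whitish bisque cup, 68 mm wide, 76 mm tall, origin at the centre of its foot: leave it standing where it is
- terra_cup: terracotta cup, 66 mm wide, 63 mm tall, origin at the centre of its foot: leave it standing where it is

How it is judged:
On the way, in this order (a step that is already met when the one before it is completed fails the run):
1. the printing plate lies flat and square in its nest (y of plate_mid in the frame of nest between -0.004 and 0.004 m and z of plate_mid in the frame of nest between -0.002 and 0.002 m and angle between the x axis of plate_mid and the x axis of nest, either way round below 0.08 rad and angle between plate_mid's own z axis and vertical below 0.04 rad), for 0.2 s.
2. the clamp bar holds the plate against the back stop and the wedge jams the bar (value of joint clamp_bar between 0.0265 and 0.0295 m and distance between plate_mid and nest below 0.004 m and value of joint thumb_wedge above 0.0244 m), for 0.2 s.
At the end, for the whole second after the job is handed in: plate within 4 mm (height 2 mm) and 0.06 rad of its place in the nest; clamp bar at 26.5 to 29.5 mm; wedge past 24.4 mm; the middle of each blank 3 mm or more below the catches, within 5 mm of the magazine axis, level to 0.12 rad; both cups standing (all of step 2 and z of plate_mid in the frame of nest below 0.002 m and angle between the x axis of plate_mid and the x axis of nest, either way round below 0.06 rad and angle between plate_mid's own z axis and vertical below 0.04 rad and angle between each of bisque_cup, terra_cup's own z axis and vertical below 0.2 rad and z of blank1_mid in the frame of mouth between -0.065 and -0.003 m and horizontal distance between each of blank1_mid, blank2_mid, blank3_mid, blank4_mid, blank5_mid and mouth below 0.005 m and (angle between blank1_mid's own z axis and vertical below 0.12 rad or angle between blank1_mid's own z axis and vertical above 3.02 rad) and z of blank2_mid in the frame of mouth between -0.065 and -0.003 m and (angle between blank2_mid's own z axis and vertical below 0.12 rad or angle between blank2_mid's own z axis and vertical above 3.02 rad) and z of blank3_mid in the frame of mouth between -0.065 and -0.003 m and (angle between blank3_mid's own z axis and vertical below 0.12 rad or angle between blank3_mid's own z axis and vertical above 3.02 rad) and z of blank4_mid in the frame of mouth between -0.065 and -0.003 m and (angle between blank4_mid's own z axis and vertical below 0.12 rad or angle between blank4_mid's own z axis and vertical above 3.02 rad) and z of blank5_mid in the frame of mouth between -0.065 and -0.003 m and (angle between blank5_mid's own z axis and vertical below 0.12 rad or angle between blank5_mid's own z axis and vertical above 3.02 rad)); the robot touches nothing.
It fails at once if a cup is knocked over or pushed aside by more than 3 cm (distance of any of bisque_cup, terra_cup from where it was at the start of the episode above 0.03 m or angle between any of bisque_cup, terra_cup's own z axis and vertical above 0.5 rad).
Of blank2, blank3, blank4 only 1 to 3 are there at a start; the rules pass over those that are not, and their reading is None.
At some moment in a run one of blank2, blank3, blank4, plate may be knocked a few centimetres aside while the robot is not near it.
Once in a run the grip may slacken for a moment while it holds something.
It also fails if it takes over 210 s, if anything falls off the work surface, if the arm or the gripper's body presses on something with over 40 N, if the wrist force passes 120 N, or if a joint passes its speed limit or range.

## Working session

There is one attempt and no reset: what is moved stays moved. The work goes in short steps, Python scripts to look and compute and a tool call to move; the robot and the scene stay as the last step left them, time stands still between calls to the robot, and variables do not carry over. Pictures are saved under pics/ and viewed, at most 14 in all, crops included, and the job is handed in when it is done.

Besides the shell and the picture viewer there is one more tool, called by a JSON object that holds its "op" and its "data". jog_arm: Moves the arm, as the interface text tells. Its arguments: {"type":"object","properties":{"gripper":{"type":"array","items":{"type":"number"}},"xyz":{"type":"array","items":{"type":"array","items":{"type":"number"}}},"rot":{"type":"array","items":{"type":"array","items":{"type":"number"}}},"force":{"type":"number"}},"required":["gripper","xyz","rot"]}

```bash
mkdir -p pics; ls; cat > h.py <<'E'
import numpy as np, cv2
from bench import r, grab_frame, finder
def K(p): return 200/np.tan(np.radians(p["fovy"])/2)
def w(p,uv,z=None,d=None):
    "pixel -> world at height z, or by depth"
    f=K(p); ray=np.array([(uv[0]-p["cx"])/f,(uv[1]-p["cy"])/f,1.])
    R=np.array(p["R"]);t=np.array(p["t"]); o=-R.T@t; v=R.T@ray
    if z is not None: return o+v*(z-o[2])/v[2]
    if d is None:
        a=p["depth"][int(uv[1])-2:int(uv[1])+3,int(uv[0])-2:int(uv[0])+3]; d=np.median(a[a>0])
    return o+v*d
def cloud(p):
    f=K(p); v,u=np.mgrid[0:400,0:640]; d=p["depth"]
    c=np.stack([(u-p["cx"])/f*d,(v-p["cy"])/f*d,d],-1)
    X=(c-np.array(p["t"]))@np.array(p["R"]); X[d<=0]=np.nan
    return X
def save(p,n): cv2.imwrite(f"pics/{n}.png",cv2.cvtColor(p["image"],cv2.COLOR_RGB2BGR))
np.set_printoptions(precision=4,suppress=True)
E
python3 - <<'E'
from h import *
s=r.get_state(); print(s)
for n in ["scene","side"]:
    p=grab_frame(n); save(p,n+"0"); print(n,p["fovy"],-np.array(p["R"]).T@p["t"])
    for k in ["printer","mouth","catch_left","catch_right","nest","bar_post","wedge_post","plate_mid","blank1_mid","bisque_cup","terra_cup"]:
        for q in finder.landmark_of(p,k):
            if q["confidence"]>.25: print(k,round(q["confidence"],2),np.round(q["point"],1),w(p,q["point"],d=None) if 0<q["point"][0]<637 and 2<q["point"][1]<397 else "")
E
```

```text
pics
{'time_s': 0.0, 'joint_pos': array([-1.4148,  0.0488,  0.0976,  1.622 , -0.    ,  1.443 ]), 'dq': array([-0.0004, -0.0019, -0.0006,  0.0011, -0.0011, -0.0003]), 'tau': array([ -0.0008, -33.8786,  32.0013,   0.0204,  -0.0004,  -0.    ]), 'tool_pos': array([ 0.1469, -0.5034,  0.2301]), 'ee_rot': array([-0.0012,  0.9899,  0.1414, -0.    ]), 'ft_force': array([-0.7508,  0.3879,  0.3497]), 'ft_torque': array([ 0.0539,  0.0118, -0.0509]), 'grip_force': 0.0, 'finger_gap': 0.08539940192962682}
scene 54.744243027218594 [0.0238 0.6252 0.9059]
printer 0.96 [341.9 207.5] [ 0.5635 -0.0895  0.0139]
mouth 0.77 [328.9 202.7] [ 0.5695 -0.0305  0.0766]
catch_left 0.4 [324.4 210. ] [0.5543 0.0091 0.0853]
catch_right 0.42 [332.8 196.5] [ 0.5705 -0.0507  0.0875]
nest 0.63 [203.5 273.5] [0.6853 0.3663 0.0356]
nest 0.61 [346.7 188.4] [ 0.6043 -0.1679  0.0198]
bar_post 0.88 [396.1 193.6] [ 0.4467 -0.2267  0.0456]
bar_post 0.69 [246.9 295.5] [0.5578 0.3289 0.0088]
wedge_post 0.4 [373.9 202.9] [ 0.476  -0.1415  0.0495]
plate_mid 0.8 [418.3 179.9] [ 0.4431 -0.3752  0.0072]
plate_mid 0.67 [236.4 252.6] [0.
[... 321 characters left out ...]
  0.0114]
printer 0.43 [236.1 253.6] [0.7007 0.2715 0.0071]
mouth 0.89 [309.  201.6] [ 0.5835 -0.037   0.0792]
catch_right 0.42 [315.1 200.4] [ 0.5488 -0.0022  0.0999]
nest 0.74 [318.2 204. ] [ 0.5399 -0.0081  0.0862]
bar_post 0.46 [364.2 196.8] [ 0.4696 -0.3578  0.0014]
wedge_post 0.45 [348.8 200.3] [ 0.5152 -0.2955  0.0025]
plate_mid 0.75 [367.5 193.4] [ 0.4612 -0.3763  0.0105]
blank1_mid 0.52 [336.3 250.6] [0.4204 0.168  0.0157]
bisque_cup 0.89 [237.2 253.8] [0.697  0.2716 0.0071]
bisque_cup 0.71 [346.8 201.4] [ 0.4813 -0.1483  0.0537]
terra_cup 0.76 [214.3 271.8] [0.7093 0.3826 0.0014]
terra_cup 0.71 [334.6 245.4] [0.4323 0.1474 0.0216]
terra_cup 0.36 [327.4 268.3] [0.414  0.2707 0.0095]
```

```bash
python3 - <<'E'
import cv2
a=cv2.imread("pics/scene0.png")[140:340,160:500]; b=cv2.imread("pics/side0.png")[150:330,180:430]
cv2.imwrite("pics/c0.png",cv2.resize(a,None,fx=2.35,fy=2.35,interpolation=3))
cv2.imwrite("pics/c1.png",cv2.resize(b,None,fx=3.1,fy=3.1,interpolation=3))
E
```

```text
(no output)
```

View pics/c0.png

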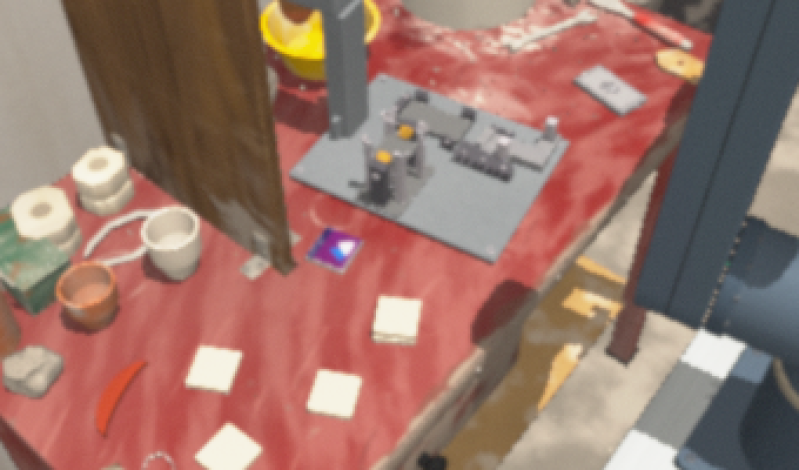

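View pics/c1.png

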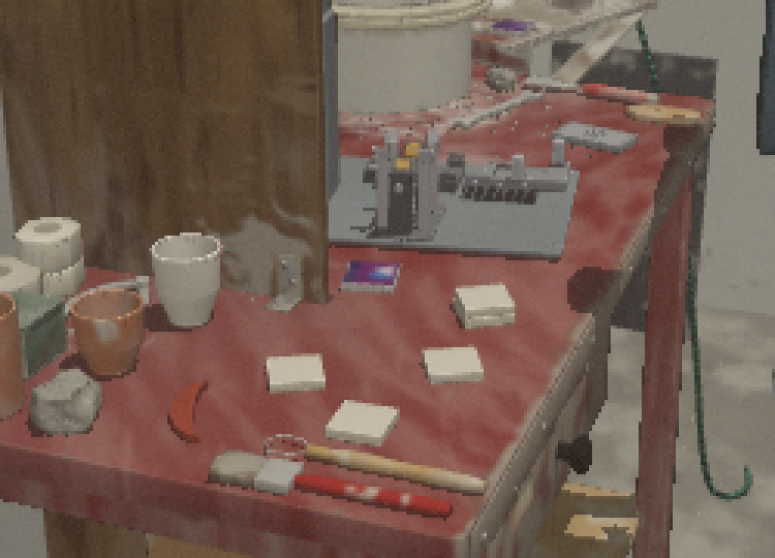

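The scene shows the plate at crop pixel (610,88), the printer in the middle with column and magazine, a stack of two blanks at (397,320) and singles at (213,368), (335,393) and (228,448). A wooden panel stands behind the blanks, with the cups at (170,243) and (88,295).

```bash
python3 - <<'E'
from h import *
def rects(p,m,z,amin=60):
    n,l,st,_=cv2.connectedComponentsWithStats(m.astype(np.uint8))
    for i in range(1,n):
        if st[i,4]<amin: continue
        c=max(cv2.findContours((l==i).astype(np.uint8),0,1)[0],key=len)[:,0]
        P=np.array([w(p,(u,v),z=z)[:2] for u,v in c],np.float32)
        (cx,cy),(a,b),g=cv2.minAreaRect(P*1000); print("  rect",round(cx),round(cy),"size",round(a),round(b),"ang",round(g,1),"px",st[i])
for n in ["scene","side"]:
    p=grab_frame(n); X=cloud(p); im=p["image"].astype(int); hsv=cv2.cvtColor(p["image"],cv2.COLOR_RGB2HSV)
    print(n)
    cream=(hsv[...,1]<70)&(hsv[...,2]>190)&(X[...,2]>.003)&(X[...,2]<.03)&(X[...,0]<.65)&(X[...,1]>.05)
    for z in (.01,.02): print(z); rects(p,cream,z)
    for k in ["plate_mid","blank1_mid","printer","bar_post","wedge_post"]:
        for q in finder.cut_out(p,k):
            if q["confidence"]<.3: continue
            m=q["region"]; c=X[m]; c=c[~np.isnan(c[:,0])]
            print(k,round(q["confidence"],2),m.sum(),"med",np.median(c,0) if len(c) else "")
            if k=="plate_mid": rects(p,m,.01)
    base=(np.abs(X[...,2]-.012)<.006)&(hsv[...,1]<60)&(abs(X[...,0]-.55)<.3)&(X[...,1]<.15)&(X[...,1]>-.33)
    base=cv2.morphologyEx(base.astype(np.uint8),cv2.MORPH_OPEN,np.ones((2,2)))
    rects(p,base,.012,300)
    # panel: tall points
    t=(X[...,2]>.15)&(X[...,0]<.9)&(X[...,0]>.25)&(abs(X[...,1])<.4)
    c=X[t]; print("tall",len(c))
    for y in np.arange(-.4,.4,.05):
        e=c[(c[:,1]>=y)&(c[:,1]<y+.05)]
        if len(e)>15: print(round(y,2),len(e),"x",np.percentile(e[:,0],[1,50,99]),"zmax",np.percentile(e[:,2],99))
E
```

```text
scene
0.01
  rect 430 143 size 51 62 ang 31.0 px [319 266  20  20 331]
  rect 547 326 size 51 52 ang 29.8 px [239 288  23  19 323]
  rect 420 262 size 50 52 ang 26.6 px [291 298  23  20 341]
  rect 458 385 size 51 50 ang 1.7 px [243 321  28  25 392]
  rect 509 485 size 34 69 ang 90.0 px [200 340  27  25 360]
0.02
  rect 425 148 size 50 62 ang 31.0 px [319 266  20  20 331]
  rect 541 329 size 51 51 ang 29.8 px [239 288  23  19 323]
  rect 416 266 size 50 51 ang 26.6 px [291 298  23  20 341]
  rect 453 388 size 50 50 ang 1.7 px [243 321  28  25 392]
  rect 504 486 size 33 69 ang 90.0 px [200 340  27  25 360]
plate_mid 0.89 331 med [ 0.4448 -0.3808  0.0099]
  rect 446 -381 size 63 103 ang 77.6 px [404 168  30  21 331]
printer 0.59 7215 med [ 0.5834 -0.0583  0.0204]
bar_post 0.76 283 med [ 0.4558 -0.1769  0.0264]
wedge_post 0.53 72 med [ 0.5741 -0.0323  0.0779]
  rect 558 -93 size 313 251 ang 9.7 px [ 284  173  119   80 3018]
tall 19666
-0.4 799 x [0.628  0.743  0.8865] zmax 0.41341518762886625
-0.35 681 x [0.6592 0.7603 0.8597] zmax 0.4261592907849722
-0.3 81 x [0.7434 0.7861 0.8019] zm
[... 879 characters left out ...]
 med [ 0.4793 -0.1393  0.0454]
blank1_mid 0.46 57 med [0.4175 0.1677 0.0076]
printer 0.67 2711 med [ 0.5486 -0.0575  0.0181]
bar_post 0.48 149 med [ 0.4549 -0.1755  0.0282]
wedge_post 0.57 171 med [ 0.4413 -0.3742  0.0109]
wedge_post 0.52 18 med [ 0.4797 -0.1387  0.0451]
  rect 548 -87 size 293 259 ang 9.7 px [ 287  201   81   33 1271]
tall 19984
-0.4 308 x [0.6259 0.7284 0.7938] zmax 0.4160385641223965
-0.35 330 x [0.6573 0.7345 0.7839] zmax 0.42777795920574385
-0.3 23 x [0.7278 0.774  0.7842] zmax 0.4091110711990254
-0.15 26 x [0.6852 0.6921 0.7013] zmax 0.27092261905318277
-0.1 132 x [0.6755 0.6816 0.6927] zmax 0.2776180722032221
0.15 19162 x [0.5886 0.7325 0.8964] zmax 0.7091192210005626
```

{"op": "jog_arm", "data": {"gripper": [1, 1, 1, 1, 1, 1, 1, 1, 1, 1], "xyz": [[0.7, 0.8, 0.25], [0.7, 0.8, 0.25], [0.7, 0.8, 0.25], [0.7, 0.8, 0.25], [0.7, 0.8, 0.25], [0.7, 0.8, 0.25], [0.7, 0.8, 0.25], [0.7, 0.8, 0.25], [0.7, 0.8, 0.25], [0.7, 0.8, 0.25]], "rot": [[0, 0, -0.11], [0, 0, -0.11], [0, 0, -0.11], [0, 0, -0.11], [0, 0, -0.11], [0, 0, -0.11], [0, 0, -0.11], [0, 0, -0.11], [0, 0, -0.11], [0, 0, -0.11]]}}

```text
time_s: 2.63
tool_pos: [0.3578, -0.2627, 0.3069]
ee_rot: [0.0, 0.996, 0.084, 0.0]
ft_force: [0.9, -0.6, 1.0]
finger_gap: 0.0857
grip_force: 0.0
```

{"op": "jog_arm", "data": {"gripper": [1, 1, 1, 1, 1, 1, 1, 1, 1, 1], "xyz": [[0.7, 0.8, 0.25], [0.7, 0.8, 0.25], [0.7, 0.8, 0.25], [0.7, 0.6, 0.25], [0.2, 0.2, 0], [0, 0, 0], [0, 0, 0], [0, 0, 0], [0, 0, 0], [0, 0, 0]], "rot": [[0, 0, 0], [0, 0, 0], [0, 0, 0], [0, 0, 0], [0, 0, 0], [0, 0, 0], [0, 0, 0], [0, 0, 0], [0, 0, 0], [0, 0, 0]]}}

```text
time_s: 3.47
tool_pos: [0.4462, -0.1689, 0.3361]
ee_rot: [-0.0, 0.997, 0.083, -0.0]
ft_force: [-0.4, -0.5, 0.6]
finger_gap: 0.0852
grip_force: 0.0
```

```bash
cat >> h.py <<'E'
from scipy.spatial.transform import Rotation as Ro
def pose(s):
    q=s["ee_rot"]; T=np.eye(4); T[:3,:3]=Ro.from_quat([q[1],q[2],q[3],q[0]]).as_matrix(); T[:3,3]=s["tool_pos"]; return T
def wrist():
    T=pose(r.get_state()); p=grab_frame("wrist"); p["T"]=T@np.array(p["mount"]); return p
def wray(p,uv):
    f=K(p); uv=np.atleast_2d(np.asarray(uv,float)); d=uv-[p["cx"],p["cy"]]; rr=np.linalg.norm(d,axis=1)+1e-9; th=rr/f
    v=np.c_[d/rr[:,None]*np.sin(th)[:,None],np.cos(th)]
    return v@p["T"][:3,:3].T
def ww(p,uv,z):
    v=wray(p,uv); o=p["T"][:3,3]; return (o+v*((z-o[2])/v[:,2])[:,None])
def wdep(p,uv):
    f=K(p); u,v=int(uv[0]),int(uv[1]); a=p["depth"][max(0,v-1):v+2,max(0,u-1):u+2]; a=a[a>0]
    if not len(a): return np.nan*np.ones(3)
    ray=wray(p,uv)[0]; c=p["T"][:3,2]@ray; return p["T"][:3,3]+ray*np.median(a)/c
def wcloud(p):
    v,u=np.mgrid[0:400,0:640]; ray=wray(p,np.c_[u.ravel(),v.ravel()]); d=p["depth"].ravel()
    X=p["T"][:3,3]+ray*(d/(ray@p["T"][:3,2]))[:,None]; X[d<=0]=np.nan; return X.reshape(400,640,3)
E
python3 - <<'E'
from h import *
s=r.get_state(); print(s["time_s"],s["tool_pos"],s["ee_rot"])
p=wrist(); save(p,"w0"); print(p["mount"],p["fovy"],p["cx"],p["cy"])
for k,z in [("mouth",.08),("catch_left",.08),("catch_right",.08),("nest",.027),("bar_post",.06),("wedge_post",.06),("plate_mid",.005),("printer",0)]:
    for q in finder.landmark_of(p,k):
        if q["confidence"]>.25: print(k,round(q["confidence"],2),np.round(q["point"],1),ww(p,q["point"],z)[0],"depth",wdep(p,q["point"]))
E
```

```text
3.4667 [ 0.4462 -0.1689  0.3361] [-0.      0.9965  0.0832 -0.0003]
[[ 0.0007 -0.947  -0.3214  0.0835]
 [ 1.      0.0005  0.0005 -0.0006]
 [-0.0003 -0.3214  0.947  -0.1407]
 [ 0.      0.      0.      1.    ]] 65.70646984690485 321.87453065961637 204.10353862083335
mouth 0.97 [232.   56.9] [ 0.5728 -0.0302  0.08  ] depth [ 0.5731 -0.0293  0.077 ]
mouth 0.55 [ 58.2 118.8] [0.4705 0.2816 0.08  ] depth [0.4601 0.3599 0.0087]
catch_left 0.56 [215.   57.7] [ 0.5701 -0.007   0.08  ] depth [ 0.5704 -0.0058  0.0768]
catch_right 0.5 [239.2  54.5] [ 0.5767 -0.0394  0.08  ] depth [ 0.5772 -0.0383  0.0764]
nest 0.78 [333.9  51.6] [ 0.6052 -0.1588  0.027 ] depth [ 0.6064 -0.1588  0.0196]
nest 0.3 [450.8 181.6] [ 0.4492 -0.3758  0.027 ] depth [ 0.4459 -0.3848  0.0087]
bar_post 0.84 [362.8 162.2] [ 0.4582 -0.2234  0.06  ] depth [ 0.4573 -0.2243  0.0547]
plate_mid 0.63 [448.8 180.6] [ 0.4462 -0.3825  0.005 ] depth [ 0.4469 -0.3806  0.0089]
printer 0.88 [292.7  74.4] [ 0.5647 -0.1038  0.    ] depth [ 0.5639 -0.1049  0.0103]
```

View pics/w0.png

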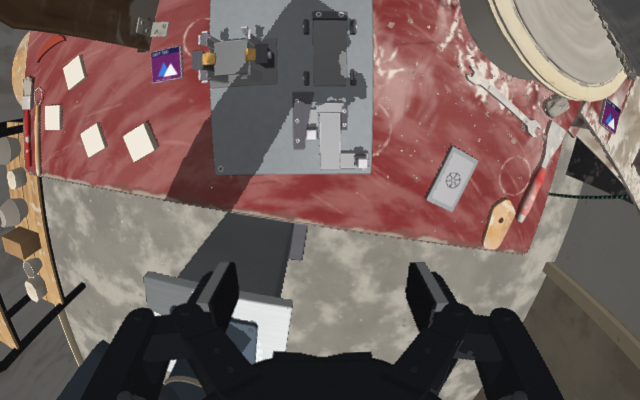

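Wrist view: magazine at (232,57), nest at (330,50), wedge around (303,120), clamp bar at (330,135) with its post at (358,160), plate at (453,180). The blanks are at the left. I'll go lower for exact positions.

{"op": "jog_arm", "data": {"gripper": [1, 1, 1, 1, 1, 1, 1, 1, 1, 1], "xyz": [[-0.2, 0.1, -0.8], [-0.2, 0.1, -0.8], [-0.2, 0.1, -0.8], [-0.2, 0.1, -0.8], [-0.2, 0.1, -0.8], [0, 0, -0.1], [0, 0, 0], [0, 0, 0], [0, 0, 0], [0, 0, 0]], "rot": [[0, 0, 0], [0, 0, 0], [0, 0, 0], [0, 0, 0], [0, 0, 0], [0, 0, 0], [0, 0, 0], [0, 0, 0], [0, 0, 0], [0, 0, 0]]}}

```text
time_s: 4.75
tool_pos: [0.4185, -0.1539, 0.2157]
ee_rot: [0.001, 0.996, 0.084, 0.002]
ft_force: [-0.7, 0.3, 0.4]
finger_gap: 0.0854
grip_force: 0.0
```

```bash
python3 - <<'E'
from h import *
s=r.get_state(); print(s["time_s"],s["tool_pos"],s["ee_rot"])
p=wrist(); save(p,"w1")
for k,z in [("mouth",.08),("catch_left",.08),("catch_right",.08),("nest",.027),("bar_post",.048),("wedge_post",.048),("printer",0)]:
    for q in finder.landmark_of(p,k):
        if q["confidence"]>.25: print(k,round(q["confidence"],2),np.round(q["point"],1),ww(p,q["point"],z)[0],"depth",wdep(p,q["point"]))
X=wcloud(p)
# height map in printer frame about a guess
a=np.radians(9.7); c,s_=np.cos(a),np.sin(a); O=np.array([.558,-.093])
d=X[...,:2]-O; px=d[...,0]*c+d[...,1]*s_; py=-d[...,0]*s_+d[...,1]*c
x,y,z=px.ravel(),py.ravel(),X[...,2].ravel(); ok=~np.isnan(x)&(abs(x)<.17)&(abs(y)<.14)
res=.001
H=np.zeros((340,280)); np.maximum.at(H,(((.17-x[ok])/res).astype(int),((.14-y[ok])/res).astype(int)),z[ok])
np.save("H.npy",H)
img=cv2.applyColorMap(np.clip(H/.06*255,0,255).astype(np.uint8),cv2.COLORMAP_JET)
w1=cv2.imread("pics/w1.png")[0:260,150:520]
cv2.imwrite("pics/w1c.png",np.hstack([cv2.resize(w1,None,fx=1.45,fy=1.45),cv2.resize(img,(260,377))[:377]]))
E
```

```text
4.75 [ 0.4185 -0.1539  0.2157] [0.0012 0.9964 0.0842 0.0018]
mouth 0.9 [211.   13.9] [ 0.5724 -0.0248  0.08  ] depth [ 0.5731 -0.0237  0.0774]
catch_left 0.85 [191.8  17.9] [ 0.5681 -0.0059  0.08  ] depth [ 0.5677 -0.0066  0.0816]
catch_left 0.73 [ 52.4 135. ] [0.4406 0.1749 0.08  ] depth [0.4251 0.2568 0.0078]
catch_right 0.5 [231.9   7.1] [ 0.5799 -0.0439  0.08  ] depth [ 0.5809 -0.0427  0.0766]
nest 0.8 [355.  12.] [ 0.6064 -0.157   0.027 ] depth [ 0.6086 -0.1574  0.0202]
bar_post 0.86 [392.9 161.2] [ 0.4564 -0.2215  0.048 ] depth [ 0.4573 -0.2199  0.054 ]
wedge_post 0.6 [322.5 120.1] [ 0.4845 -0.1432  0.048 ] depth [ 0.485  -0.143   0.0569]
printer 0.83 [297.9  48.4] [ 0.5598 -0.1025  0.    ] depth [ 0.5582 -0.1035  0.0098]
```

View pics/w1c.png

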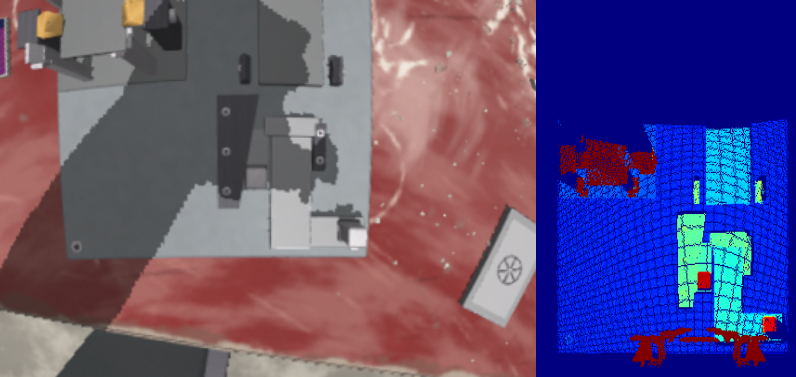

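The picture shows the bar post at (357,237), the wedge post at (257,177), the clamp bar jaw around (290,125), the nest floor at (290,40) and the plate at (508,270). The height map separates the parts.

```bash
python3 - <<'E'
from h import *
H=np.load("H.npy"); i,j=np.mgrid[0:340,0:280]; x=.17-(i+.5)*.001; y=.14-(j+.5)*.001
a=np.radians(9.7); R=np.array([[np.cos(a),-np.sin(a)],[np.sin(a),np.cos(a)]]); O=np.array([.558,-.093])
def rep(n,m,amin=15):
    k,l,st,ce=cv2.connectedComponentsWithStats(cv2.morphologyEx(m.astype(np.uint8),cv2.MORPH_CLOSE,np.ones((4,4))))
    for q in range(1,k):
        e=(l==q)&m
        if e.sum()<amin: continue
        P=np.c_[x[e],y[e]]; b=[*np.percentile(x[e],[1,99]),*np.percentile(y[e],[1,99])]
        (_,_),(A,B),g=cv2.minAreaRect((P*1000).astype(np.float32))
        mid=np.array([(b[0]+b[1])/2,(b[2]+b[3])/2]); print(n,e.sum(),"x",np.round(b[:2],4),"y",np.round(b[2:],4),"z",np.median(H[e]),"ang",round(g,1),"size",round(A),round(B),"world mid",O+R@mid)
I=(x>-.12)
rep("posts",(H>.046)&(H<.075)&I&(y<0))
rep("z30-40",(H>.029)&(H<.046)&I&(y<0))
rep("z18-29",(H>.017)&(H<.029)&I&(y<0))
rep("mag",(H>.07)&I&(y>0))
E
```

```text
posts 178 x [-0.0895 -0.0765] y [-0.0475 -0.0355] z 0.056353098812422314 ang 90.0 size 12 13 world mid [ 0.4832 -0.1479]
posts 33 x [-0.1195 -0.1168] y [-0.1182 -0.1058] z 0.05403185708089597 ang 0.0 size 3 13 world mid [ 0.4604 -0.2233]
z30-40 46 x [-0.013   0.0055] y [-0.0351 -0.0325] z 0.03194857203797 ang 90.0 size 3 19 world mid [ 0.56   -0.1269]
z30-40 59 x [-0.0129  0.0055] y [-0.1035 -0.0991] z 0.03223517934992892 ang 3.6 size 19 5 world mid [ 0.5714 -0.1935]
z30-40 88 x [-0.0685 -0.0264] y [-0.0376 -0.0145] z 0.029498148212605185 ang 63.4 size 26 37 world mid [ 0.5156 -0.1267]
z30-40 43 x [-0.0752 -0.0449] y [-0.0901 -0.0818] z 0.030016415645566896 ang 10.8 size 32 7 world mid [ 0.5133 -0.1878]
z30-40 41 x [-0.0995 -0.0789] y [-0.0273 -0.0155] z 0.030062577098097454 ang 17.4 size 22 12 world mid [ 0.4737 -0.1291]
z18-29 2392 x [-0.0135  0.0525] y [-0.0905 -0.0445] z 0.020089448282872957 ang 90.0 size 47 68 world mid [ 0.5886 -0.1562]
z18-29 23 x [-0.0135  0.0053] y [-0.0355 -0.0305] z 0.026836128273026172 ang 90.0 size 5 19 world mid [ 0.5595 -0.1262]
z18-29 26 x [-0.0132  0.0033] y [-0.1025 -0.0975] z 0.027389715553688992 ang 17.4 size 18 5 world mid [ 0.5699 -0.1924]
z18-29 3967 x [-0.1185 -0.0255] y [-0.1048 -0.0145] z 0.02654918985795679 ang 0.0 size 96 111 world mid [ 0.4971 -0.1639]
mag 2226 x [-0.0045  0.0415] y [0.0125 0.1115] z 0.07743892773651204 ang 15.9 size 52 102 world mid [ 0.5658 -0.0288]
mag 96 x [-0.0075  0.0085] y [0.0295 0.0405] z 0.1056914643678877 ang 59.7 size 9 19 world mid [ 0.5526 -0.0584]
```

The bar is already drawn fully back (jaw front 29 mm short of its clamped place), so the plate comes first.

{"op": "jog_arm", "data": {"gripper": [1, 1, 1, 1, 1, 1, 1, 1, 1, 1], "xyz": [[0.05, -0.85, -0.35], [0.05, -0.85, -0.35], [0.05, -0.85, -0.35], [0.05, -0.85, -0.35], [0.05, -0.85, -0.35], [0.05, -0.85, -0.35], [0.05, -0.85, -0.35], [0.05, -0.85, -0.35], [0.05, -0.8, -0.35], [0, 0, 0]], "rot": [[0, 0, -0.45], [0, 0, -0.45], [0, 0, -0.45], [0, 0, -0.45], [0, 0, -0.45], [0, 0, -0.45], [0, 0, -0.45], [0, 0, -0.45], [0, 0, -0.1], [0, 0, 0]]}}

```text
time_s: 5.98
tool_pos: [0.4291, -0.384, 0.1153]
ee_rot: [-0.0, 0.994, -0.111, -0.002]
ft_force: [-0.3, 0.7, -0.9]
finger_gap: 0.0853
grip_force: 0.0
```

```bash
python3 - <<'E'
from h import *
s=r.get_state(); print(s["time_s"],s["tool_pos"],s["ee_rot"])
p=wrist(); save(p,"w2")
for q in finder.landmark_of(p,"plate_mid")[:2]: print(q["confidence"],q["point"],ww(p,q["point"],.007))
for q in finder.cut_out(p,"plate_mid")[:2]:
    m=q["region"].astype(np.uint8); c=max(cv2.findContours(m,0,1)[0],key=len)[:,0]
    P=ww(p,c,.01)[:,:2]; print(q["confidence"],m.sum(),cv2.minAreaRect((P*1000).astype(np.float32)))
X=wcloud(p); hs=cv2.cvtColor(p["image"],cv2.COLOR_RGB2HSV)
m=(X[...,2]>.006)&(np.hypot(X[...,0]-.446,X[...,1]+.381)<.12); 
k,l,st,ce=cv2.connectedComponentsWithStats(m.astype(np.uint8))
for i in range(1,k):
    if st[i,4]>60: e=X[l==i]; print(st[i],e.min(0),e.max(0))
E
```

```text
5.9833 [ 0.4291 -0.384   0.1153] [-0.0003  0.9938 -0.1112 -0.0015]
0.94 [319.2, 180.6] [[ 0.4484 -0.3853  0.007 ]]
0.84 7791 ((450.1947326660156, -387.8009033203125), (55.8745231628418, 100.13661193847656), 75.9798355102539)
0.41 33495 ((591.8441162109375, -91.31568908691406), (365.0508728027344, 263.7636413574219), 9.800342559814453)
[ 288  118   70  117 7741] [ 0.3945 -0.4258  0.006 ] [ 0.5043 -0.3497  0.0107]
[439 175  14  45 288] [ 0.3898 -0.4993  0.006 ] [ 0.4289 -0.4854  0.0092]
[   80   262   484   138 31932] [ 0.4034 -0.4585  0.1262] [ 0.4593 -0.3115  0.2212]
```

View pics/w2.png

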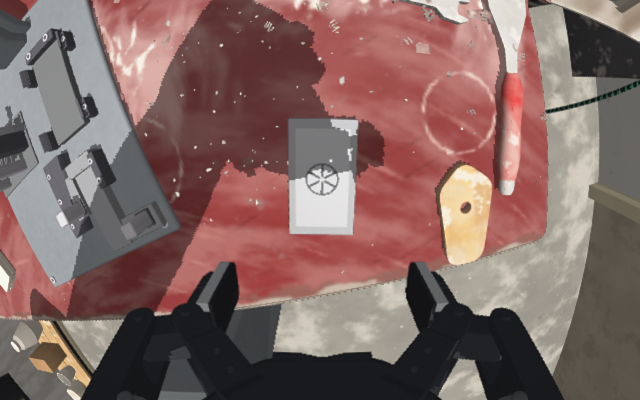

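Plate at pixel (321,178), nearly aligned with the tool; nothing within reach of the fingers. Grasp it.

{"op": "jog_arm", "data": {"gripper": [1, 1, 1, 1, 1, 1, 1, 1, 1, 1], "xyz": [[0.32, -0.04, -0.4], [0.33, -0.03, -0.4], [0, 0, -0.6], [0, 0, -0.6], [0, 0, -0.6], [0, 0, -0.5], [0, 0, -0.4], [0, 0, -0.35], [0, 0, 0], [0, 0, 0]], "rot": [[0, 0, -0.2], [0, 0, 0], [0, 0, 0], [0, 0, 0], [0, 0, 0], [0, 0, 0], [0, 0, 0], [0, 0, 0], [0, 0, 0], [0, 0, 0]]}}

```text
time_s: 6.97
tool_pos: [0.4499, -0.3825, 0.0033]
ee_rot: [-0.0, 0.993, -0.119, -0.0]
ft_force: [-0.6, 0.2, 0.5]
finger_gap: 0.0851
grip_force: 0.0
```

{"op": "jog_arm", "data": {"gripper": [0, 0, 0, 0, 0, 0, 0, 0, 0, 0], "xyz": [[0, 0, 0], [0, 0, 0], [0, 0, 0], [0, 0, 0], [0, 0, 0], [0, 0, 0], [0, 0, 0], [0, 0, 0], [0, 0, 0.3], [0, 0, 0.7]], "rot": [[0, 0, 0], [0, 0, 0], [0, 0, 0], [0, 0, 0], [0, 0, 0], [0, 0, 0], [0, 0, 0], [0, 0, 0], [0, 0, 0], [0, 0, 0]], "force": 60}}

```text
time_s: 7.8
tool_pos: [0.4488, -0.3818, 0.0321]
ee_rot: [-0.001, 0.993, -0.12, -0.002]
ft_force: [0.8, 0.0, -1.1]
finger_gap: -0.0002
grip_force: 0.0
```

{"op": "jog_arm", "data": {"gripper": [1, 1, 1, 1, 1, 1, 1, 1, 1, 1], "xyz": [[0, 0, 0.8], [0, 0, 0.8], [0, 0, 0.8], [-0.6, 0, 0.4], [0, 0, 0], [0, 0, 0], [0, 0, 0], [0, 0, 0], [0, 0, 0], [0, 0, 0]], "rot": [[0, 0, 0], [0, 0, 0], [0, 0, 0], [0, 0, 0], [0, 0, 0], [0, 0, 0], [0, 0, 0], [0, 0, 0], [0, 0, 0], [0, 0, 0]]}}

```text
time_s: 8.63
tool_pos: [0.4318, -0.3824, 0.1159]
ee_rot: [-0.001, 0.993, -0.119, -0.001]
ft_force: [-0.0, 0.9, 0.5]
finger_gap: 0.0854
grip_force: 0.0
```

```bash
cat >> h.py <<'E'
def plate(p):
    for q in finder.landmark_of(p,"plate_mid")[:2]: print(q["confidence"],q["point"],ww(p,q["point"],.007))
    for q in finder.cut_out(p,"plate_mid")[:2]:
        m=q["region"].astype(np.uint8); c=max(cv2.findContours(m,0,1)[0],key=len)[:,0]
        P=ww(p,c,.01)[:,:2]; print(q["confidence"],m.sum(),cv2.minAreaRect((P*1000).astype(np.float32)))
E
python3 - <<'E'
from h import *
s=r.get_state(); print(s["time_s"],s["tool_pos"],s["ee_rot"])
p=wrist(); save(p,"w3"); plate(p)
E
```

```text
8.6333 [ 0.4318 -0.3824  0.1159] [-0.0008  0.9928 -0.1195 -0.0009]
0.63 [322.6, 183.1] [[ 0.4482 -0.3861  0.007 ]]
0.61 7609 ((450.3068542480469, -388.1070556640625), (56.1104621887207, 98.88412475585938), 76.43815612792969)
```

View pics/w3.png

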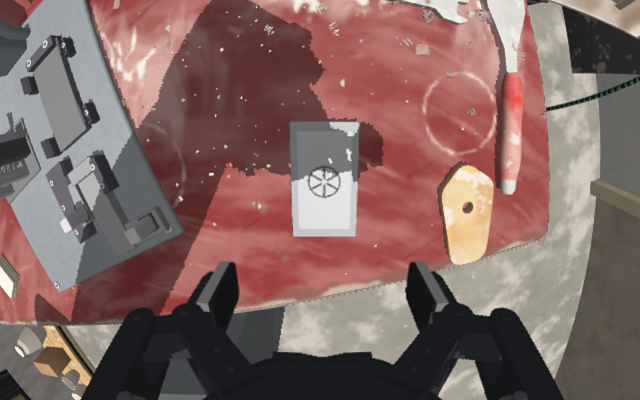

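The plate has not moved (324,182): the tips passed over its edge. I'll go 5 mm lower.

{"op": "jog_arm", "data": {"gripper": [1, 1, 1, 1, 1, 1, 1, 1, 1, 1], "xyz": [[0.3, -0.07, -0.4], [0.3, -0.06, -0.4], [0, 0, -0.6], [0, 0, -0.6], [0, 0, -0.6], [0, 0, -0.6], [0, 0, -0.4], [0, 0, -0.4], [0, 0, 0], [0, 0, 0]], "rot": [[0, 0, 0], [0, 0, 0], [0, 0, 0], [0, 0, 0], [0, 0, 0], [0, 0, 0], [0, 0, 0], [0, 0, 0], [0, 0, 0], [0, 0, 0]]}}

```text
time_s: 9.62
tool_pos: [0.4497, -0.3865, -0.0036]
ee_rot: [-0.001, 0.993, -0.12, -0.001]
ft_force: [-0.3, 0.2, -0.3]
finger_gap: 0.0851
grip_force: 0.0
```

{"op": "jog_arm", "data": {"gripper": [0.5, 0.5, 0.5, 0.5, 0.5, 0.5, 0.5, 0.5, 0.5, 0.5], "xyz": [[0, 0, 0], [0, 0, 0], [0, 0, 0], [0, 0, 0], [0, 0, 0], [0, 0, 0], [0, 0, 0], [0, 0, 0], [0, 0, 0], [0, 0, 0]], "rot": [[0, 0, 0], [0, 0, 0], [0, 0, 0], [0, 0, 0], [0, 0, 0], [0, 0, 0], [0, 0, 0], [0, 0, 0], [0, 0, 0], [0, 0, 0]], "force": 60}}

```text
time_s: 10.45
tool_pos: [0.4512, -0.3885, -0.0004]
ee_rot: [0.001, 0.993, -0.12, 0.002]
ft_force: [-0.2, -0.2, 6.2]
finger_gap: 0.0542
grip_force: 64.6
```

{"op": "jog_arm", "data": {"gripper": [0.5, 0.5, 0.5, 0.5, 0.5, 0.5, 0.5, 0.5, 0.5, 0.5], "xyz": [[0, 0, 0.2], [0, 0, 0.4], [0, 0, 0.5], [0, 0, 0.5], [0, 0, 0.5], [0, 0, 0.5], [0, 0, 0.5], [0, 0, 0.5], [0, 0, 0.4], [0, 0, 0.2]], "rot": [[0, 0, 0], [0, 0, 0], [0, 0, 0.4], [0, 0, 0.5], [0, 0, 0.5], [0, 0, 0.5], [0, 0, 0.5], [0, 0, 0.5], [0, 0, 0.5], [0, 0, 0.5]], "force": 80}}

```text
time_s: 11.28
tool_pos: [0.4501, -0.387, 0.125]
ee_rot: [0.0, 0.996, 0.086, 0.0]
ft_force: [1.2, -0.9, -3.9]
finger_gap: 0.0529
grip_force: 84.6
```

{"op": "jog_arm", "data": {"gripper": [0.5, 0.5, 0.5, 0.5, 0.5, 0.5, 0.5, 0.5, 0.5, 0.5], "xyz": [[0.3, 0.5, 0], [0.5, 0.9, 0], [0.55, 0.92, 0], [0.55, 0.92, 0], [0.55, 0.92, 0], [0.55, 0.92, 0], [0.55, 0.92, 0], [0.55, 0.92, 0], [0.4, 0.64, 0], [0.17, 0.2, 0]], "rot": [[0, 0, 0], [0, 0, 0], [0, 0, 0], [0, 0, 0], [0, 0, 0], [0, 0, 0], [0, 0, 0], [0, 0, 0], [0, 0, 0], [0, 0, 0]]}}

```text
time_s: 12.12
tool_pos: [0.5907, -0.15, 0.1225]
ee_rot: [-0.002, 0.996, 0.086, -0.001]
ft_force: [0.5, 0.5, -3.6]
finger_gap: 0.0532
grip_force: 84.7
```

```bash
python3 - <<'E'
from h import *
s=r.get_state(); print(s["time_s"],s["tool_pos"],s["ee_rot"],s["ft_force"],s["finger_gap"])
p=wrist(); save(p,"w4")
for k,z in [("nest",.027),("plate_mid",.12)]:
    for q in finder.landmark_of(p,k): print(k,round(q["confidence"],2),np.round(q["point"],1),ww(p,q["point"],z)[0])
E
```

```text
12.1167 [ 0.5907 -0.15    0.1225] [-0.0016  0.9963  0.0863 -0.0006] [ 0.475   0.5434 -3.6198] 0.05317428440288247
nest 0.94 [334.  191.6] [ 0.6058 -0.1563  0.027 ]
plate_mid 0.65 [321.6 275.5] [ 0.5848 -0.1503  0.12  ]
plate_mid 0.44 [332.  191.2] [ 0.6323 -0.1471  0.12  ]
```

View pics/w4.png

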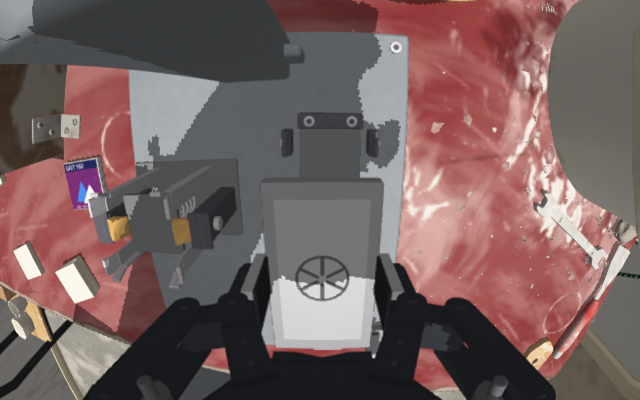

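Plate held, rosette at (322,277); the nest back stop is at (330,121) and its rear walls at (287,142) and (373,142). I'll measure the nest's centre line from these.

```bash
python3 - <<'E'
from h import *
s=r.get_state()
p=wrist(); X=wcloud(p)
for nm,uv,z in [("screwL",(308.5,121),.04),("screwR",(351.5,121),.04)]: print(nm,ww(p,uv,z)[0],wdep(p,uv))
g=cv2.cvtColor(p["image"],cv2.COLOR_RGB2GRAY)
for v in (125,135,142,150,160,170): print(v,"z",X[v,276:388:4,2].round(3)); 
for v in (135,145): print(v,g[v,276:388])
for uv in [(299,165),(360,165),(294,142),(367,142),(281,142),(380,142)]: print(uv,ww(p,uv,.022)[0],ww(p,uv,.035)[0])
# base plate right/left edges at z=.012
im=p["image"]; hs=cv2.cvtColor(im,cv2.COLOR_RGB2HSV)
E=[]
for v in range(60,260,10):
    c=np.where((hs[v,385:425,1]>110))[0]
    if len(c): E.append(ww(p,(385+c[0],v),.012)[0][:2])
E=np.array(E); l=cv2.fitLine(E.astype(np.float32),cv2.DIST_HUBER,0,.001,.001).ravel(); print("right edge",np.degrees(np.arctan(l[1]/l[0])),l[2:])
E
cat > crop.py <<'E'
E
python3 -c "
import cv2;a=cv2.imread('pics/w4.png')[100:190,250:410];cv2.imwrite('pics/w4c.png',cv2.resize(a,None,fx=5,fy=5,interpolation=2))"
```

```text
screwL [ 0.657  -0.1321  0.04  ] [ 0.6563 -0.1317  0.0291]
screwR [ 0.6624 -0.1623  0.04  ] [ 0.6618 -0.1636  0.028 ]
125 z [0.009 0.01  0.01  0.011 0.011 0.029 0.028 0.028 0.028 0.027 0.026 0.028
 0.028 0.027 0.028 0.028 0.027 0.028 0.028 0.028 0.028 0.011 0.009 0.009
 0.011 0.011   nan 0.009]
135 z [0.024 0.031 0.027 0.012 0.01  0.02  0.02  0.021 0.02  0.021 0.021 0.021
 0.019 0.02  0.021 0.02  0.02  0.02  0.021 0.021 0.009 0.01  0.026 0.029
 0.034 0.01  0.01  0.009]
142 z [0.026 0.032 0.027 0.013 0.009 0.021 0.02  0.021 0.019 0.021 0.02  0.021
 0.02  0.02  0.02  0.02  0.019 0.021 0.021 0.02  0.01  0.01  0.027 0.031
 0.032 0.01  0.011 0.009]
150 z [0.012 0.03  0.027 0.011 0.011 0.019 0.02  0.019 0.02  0.021 0.021 0.02
 0.02  0.019 0.019 0.018 0.021 0.021 0.02  0.02  0.01  0.009 0.027 0.031
 0.031 0.01  0.01  0.01 ]
160 z [0.01  0.009 0.009 0.011 0.01  0.02  0.021 0.02  0.02  0.02  0.02  0.02
 0.019 0.021 0.02  0.02  0.02  0.02  0.02  0.02  0.011 0.011 0.01  0.01
 0.012 0.01  0.01  0.01 ]
170 z [0.011 0.01  0.009 0.011 0.01  0.021 0.019 0.019 0.02  0.02  0.02  0.02
 0.019 0.02  0.02
[... 489 characters left out ...]
79 81 82 82 82
 82 81 82 81 81 82 82 82 82 81 80 81 82 81 82 81 82 81 82 82 82 81 81 81
 81 82 81 81 82 82 81 82 82 82 82 82 81 82 81 81 81 82 81 82 81 82 82 82
 81 81 82 82 82 80 77 77 92 95 95 96 90 55 42 47 51 51 51 51 50 52 57 61
 61 73 95 96 96 95 96 95 95 95 94 94 94 94 94 95]
(299, 165) [ 0.6201 -0.1297  0.022 ] [ 0.6229 -0.1302  0.035 ]
(360, 165) [ 0.6284 -0.1775  0.022 ] [ 0.6308 -0.1754  0.035 ]
(294, 142) [ 0.6377 -0.123   0.022 ] [ 0.6395 -0.1238  0.035 ]
(367, 142) [ 0.6476 -0.1793  0.022 ] [ 0.6489 -0.1771  0.035 ]
(281, 142) [ 0.6361 -0.1128  0.022 ] [ 0.638  -0.1142  0.035 ]
(380, 142) [ 0.6496 -0.1895  0.022 ] [ 0.6508 -0.1868  0.035 ]
right edge 11.232331 [ 0.6878 -0.2118]
```

View pics/w4c.png

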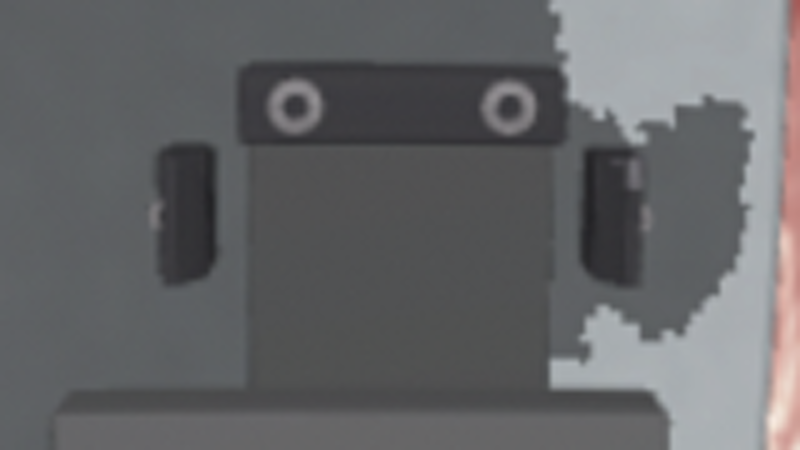

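```bash
python3 - <<'E'
from h import *
s=r.get_state(); print(s["tool_pos"],s["ee_rot"],s["dq"])
p=wrist(); g=cv2.GaussianBlur(cv2.cvtColor(p["image"],cv2.COLOR_RGB2GRAY),(3,3),0).astype(float)
M=[]
for v in range(133,170,3):
    a=g[v,280:380]; i=np.argmin(np.diff(a[9:24]))+9.5; j=np.argmax(np.diff(a[70:82]))+70.5
    L=ww(p,(280+i,v),.022)[0];Rr=ww(p,(280+j,v),.022)[0]; M.append(np.r_[(L+Rr)/2,280+i,280+j,np.linalg.norm(L-Rr)]); 
M=np.array(M); print(M[::3]); 
l=cv2.fitLine(M[:,:2].astype(np.float32),cv2.DIST_HUBER,0,.001,.001).ravel(); print("axis deg",np.degrees(np.arctan(l[1]/l[0])),l[2:])
d=wray(p,[(M[0,3],M[0,3]*0+133),(M[0,4],133)]); 
A=ww(p,(M[0,3],150),.022)[0];B=ww(p,(M[0,4],150),.022)[0]; print("cross dir",np.degrees(np.arctan2(A[1]-B[1],A[0]-B[0])))
for k in range(2):
    for q in finder.landmark_of(p,"nest")[:1]: print(q["point"],ww(p,q["point"],.027))
    p=wrist(); print(p["T"][:3,3])
E
```

```text
[ 0.5892 -0.1547  0.1228] [ 0.0002  0.9965  0.0841 -0.001 ] [-0.0245 -0.0063 -0.0025 -0.0019  0.0018  0.0012]
[[  0.6483  -0.145    0.022  291.5    354.5      0.0491]
 [  0.6414  -0.1466   0.022  292.5    354.5      0.0485]
 [  0.6342  -0.1475   0.022  292.5    353.5      0.048 ]
 [  0.6271  -0.1487   0.022  292.5    353.5      0.0484]
 [  0.6199  -0.1499   0.022  292.5    353.5      0.0487]]
axis deg 9.464936 [ 0.6327 -0.1477]
cross dir 99.70462487331261
[328.5, 186.9] [[ 0.6073 -0.1565  0.027 ]]
[ 0.6716 -0.1409  0.2636]
[327.0, 188.2] [[ 0.606  -0.1562  0.027 ]]
[ 0.6717 -0.141   0.2639]
```

{"op": "jog_arm", "data": {"gripper": [0.5, 0.5, 0.5, 0.5, 0.5, 0.5, 0.5, 0.5, 0.5, 0.5], "xyz": [[0, 0, -0.4], [0, 0, -0.5], [0, 0, -0.5], [0, 0, -0.5], [0, 0, -0.4], [0, 0, -0.3], [0, 0, 0], [0, 0, 0], [0, 0, 0], [0, 0, 0]], "rot": [[0, 0, 0], [0, 0, 0], [0, 0, 0], [0, 0, 0], [0, 0, 0], [0, 0, 0], [0, 0, 0], [0, 0, 0], [0, 0, 0], [0, 0, 0]]}}

```text
time_s: 13.4
tool_pos: [0.5912, -0.1546, 0.0468]
ee_rot: [0.001, 0.996, 0.084, 0.001]
ft_force: [0.1, 0.7, -4.2]
finger_gap: 0.0535
grip_force: 84.7
```

{"op": "jog_arm", "data": {"gripper": [0.5, 0.5, 0.5, 0.5, 0.5, 0.5, 0.5, 0.5, 0.5, 0.5], "xyz": [[0, 0, -0.15], [0, 0, -0.15], [0, 0, -0.15], [0, 0, -0.15], [0, 0, -0.1], [0, 0, 0], [0, 0, 0], [0, 0, 0], [0, 0, 0], [0, 0, 0]], "rot": [[0, 0, 0], [0, 0, 0], [0, 0, 0], [0, 0, 0], [0, 0, 0], [0, 0, 0], [0, 0, 0], [0, 0, 0], [0, 0, 0], [0, 0, 0]]}}

```text
time_s: 14.23
tool_pos: [0.5903, -0.1542, 0.0246]
ee_rot: [0.0, 0.996, 0.084, 0.0]
ft_force: [-0.3, 1.1, -4.4]
finger_gap: 0.0536
grip_force: 71.9
```

{"op": "jog_arm", "data": {"gripper": [0.5, 0.5, 0.5, 0.5, 0.5, 0.5, 0.5, 0.5, 0.5, 0.5], "xyz": [[0, 0, -0.05], [0, 0, -0.05], [0, 0, -0.03], [0, 0, 0], [0, 0, 0], [0, 0, 0], [0, 0, 0], [0, 0, 0], [0, 0, 0], [0, 0, 0]], "rot": [[0, 0, 0], [0, 0, 0], [0, 0, 0], [0, 0, 0], [0, 0, 0], [0, 0, 0], [0, 0, 0], [0, 0, 0], [0, 0, 0], [0, 0, 0]]}}

```text
time_s: 15.07
tool_pos: [0.5907, -0.1544, 0.0218]
ee_rot: [0.0, 0.996, 0.084, 0.001]
ft_force: [-1.3, 1.1, 4.9]
finger_gap: 0.0528
grip_force: 84.6
```

Seated. Release, rise, and go to the bar post.

{"op": "jog_arm", "data": {"gripper": [0.8, 1, 1, 1, 1, 1, 1, 1, 1, 1], "xyz": [[0, 0, 0], [0, 0, 0], [0, 0, 0], [0, 0, 0], [0, 0, 0], [0, 0, 0.5], [0, 0, 0.7], [0, 0, 0.8], [0, 0, 0.6], [0, 0, 0]], "rot": [[0, 0, 0], [0, 0, 0], [0, 0, 0], [0, 0, 0], [0, 0, 0], [0, 0, 0], [0, 0, 0], [0, 0, 0], [0, 0, 0], [0, 0, 0]]}}

```text
time_s: 15.9
tool_pos: [0.5932, -0.1554, 0.1038]
ee_rot: [0.002, 0.996, 0.084, 0.004]
ft_force: [1.5, -0.4, 1.1]
finger_gap: 0.0853
grip_force: 0.0
```

{"op": "jog_arm", "data": {"gripper": [1, 1, 1, 1, 1, 1, 1, 1, 1, 1], "xyz": [[-0.6, -0.25, 0], [-0.8, -0.35, 0], [-0.8, -0.4, 0], [-0.8, -0.4, 0], [-0.8, -0.4, 0], [-0.8, -0.3, 0], [-0.6, -0.25, 0], [-0.2, -0.05, 0], [0, 0, 0], [0, 0, 0]], "rot": [[0, 0, 0], [0, 0, 0], [0, 0, 0], [0, 0, 0], [0, 0, 0], [0, 0, 0], [0, 0, 0], [0, 0, 0], [0, 0, 0], [0, 0, 0]]}}

```text
time_s: 16.73
tool_pos: [0.4284, -0.2261, 0.0981]
ee_rot: [-0.0, 0.996, 0.084, 0.0]
ft_force: [0.7, -0.4, -0.0]
finger_gap: 0.0856
grip_force: 0.0
```

```bash
python3 - <<'E'
from h import *
s=r.get_state(); print(s["time_s"],s["tool_pos"],s["ee_rot"],s["finger_gap"])
p=wrist(); save(p,"w5"); X=wcloud(p)
for k,z in [("bar_post",.048),("wedge_post",.046),("nest",.027),("plate_mid",.027)]:
    for q in finder.landmark_of(p,k)[:2]: print(k,round(q["confidence"],2),np.round(q["point"],1),ww(p,q["point"],z)[0],wdep(p,q["point"]))
m=(X[...,2]>.048)&(X[...,2]<.065)&(X[...,0]<.55)
k,l,st,ce=cv2.connectedComponentsWithStats(m.astype(np.uint8))
for i in range(1,k):
    if st[i,4]>30: e=X[l==i]; print(st[i],np.median(e,0),(e.min(0)+e.max(0))/2,e.max(0)-e.min(0))
m=(X[...,2]>.029)&(X[...,2]<.036)&(np.hypot(X[...,0]-.59,X[...,1]+.155)<.12)
c=X[m]; print("plate z",np.median(c[:,2]))
for a in (0,50,90): pass
E
```

```text
16.7333 [ 0.4284 -0.2261  0.0981] [-0.0002  0.9965  0.084   0.0003] 0.08555013094386667
bar_post 0.57 [326.9 186.5] [ 0.4591 -0.2235  0.048 ] [ 0.4608 -0.2231  0.0543]
bar_post 0.38 [194.9  29. ] [ 0.5492 -0.1231  0.048 ] [ 0.5569 -0.1055  0.01  ]
wedge_post 0.68 [215.  129.8] [ 0.4844 -0.1462  0.046 ] [ 0.4858 -0.1497  0.0563]
[99 27 21  7 82] [ 0.5487 -0.0579  0.0569] [ 0.5488 -0.0572  0.0563] [0.0023 0.0094 0.016 ]
[ 51  34  20  16 197] [ 0.5441 -0.0048  0.0571] [ 0.5444 -0.0061  0.0565] [0.0109 0.0106 0.0167]
[201 122  26  23 521] [ 0.4837 -0.1488  0.0562] [ 0.4833 -0.1479  0.0531] [0.0148 0.0152 0.0099]
[316 181  22  24 502] [ 0.4566 -0.2237  0.0539] [ 0.456  -0.2238  0.0521] [0.0153 0.0148 0.0081]
plate z 0.030175087921677418
```

View pics/w5.png

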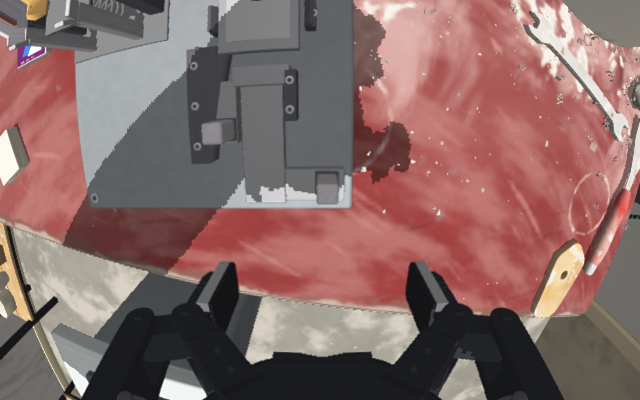

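Plate lies in the nest at (258,22); the bar post is at (328,187) and the wedge post at (215,132). Grip the bar post next.

{"op": "jog_arm", "data": {"gripper": [0.6, 0.6, 0.6, 0.6, 0.6, 0.6, 0.6, 0.6, 0.6, 0.6], "xyz": [[0.45, 0.04, 0], [0.48, 0.04, 0], [0, 0, -0.3], [0, 0, -0.5], [0, 0, -0.5], [0, 0, -0.5], [0, 0, -0.3], [0, 0, 0], [0, 0, 0], [0, 0, 0]], "rot": [[0, 0, 0], [0, 0, 0], [0, 0, 0], [0, 0, 0], [0, 0, 0], [0, 0, 0], [0, 0, 0], [0, 0, 0], [0, 0, 0], [0, 0, 0]]}}

```text
time_s: 17.82
tool_pos: [0.4564, -0.2241, 0.0361]
ee_rot: [0.0, 0.996, 0.084, 0.0]
ft_force: [0.8, -0.4, 0.7]
finger_gap: 0.0512
grip_force: 0.0
```

{"op": "jog_arm", "data": {"gripper": [0, 0, 0, 0, 0, 0, 0, 0, 0, 0], "xyz": [[0, 0, 0], [0, 0, 0], [0, 0, 0], [0, 0, 0], [0, 0, 0], [0, 0, 0], [0, 0, 0], [0, 0, 0], [0, 0, 0], [0, 0, 0]], "rot": [[0, 0, 0], [0, 0, 0], [0, 0, 0], [0, 0, 0], [0, 0, 0], [0, 0, 0], [0, 0, 0], [0, 0, 0], [0, 0, 0], [0, 0, 0]], "force": 50}}

```text
time_s: 18.65
tool_pos: [0.4566, -0.2246, 0.0365]
ee_rot: [0.001, 0.996, 0.084, 0.001]
ft_force: [-1.0, -1.1, 6.2]
finger_gap: 0.0127
grip_force: 52.0
```

{"op": "jog_arm", "data": {"gripper": [0, 0, 0, 0, 0, 0, 0, 0, 0, 0], "xyz": [[0, 0, 0.05], [0.1, 0.017, 0], [0.1, 0.017, 0], [0.1, 0.017, 0], [0.1, 0.017, 0], [0.1, 0.017, 0], [0.1, 0.017, 0], [0.1, 0.017, 0], [0.1, 0.017, 0], [0.05, 0.01, 0]], "rot": [[0, 0, 0], [0, 0, 0], [0, 0, 0], [0, 0, 0], [0, 0, 0], [0, 0, 0], [0, 0, 0], [0, 0, 0], [0, 0, 0], [0, 0, 0]]}}

```text
time_s: 19.48
tool_pos: [0.4804, -0.2204, 0.0366]
ee_rot: [0.001, 0.996, 0.084, -0.002]
ft_force: [-3.7, -5.9, 1.9]
finger_gap: 0.0123
grip_force: 51.5
```

{"op": "jog_arm", "data": {"gripper": [0, 0, 0, 0, 0, 0, 0, 0, 0, 0], "xyz": [[0.03, 0.005, 0], [0.03, 0.005, 0], [0, 0, 0], [0, 0, 0], [0, 0, 0], [0, 0, 0], [0, 0, 0], [0, 0, 0], [0, 0, 0], [0, 0, 0]], "rot": [[0, 0, 0], [0, 0, 0], [0, 0, 0], [0, 0, 0], [0, 0, 0], [0, 0, 0], [0, 0, 0], [0, 0, 0], [0, 0, 0], [0, 0, 0]]}}

```text
time_s: 20.32
tool_pos: [0.4818, -0.2201, 0.0366]
ee_rot: [0.001, 0.996, 0.084, -0.002]
ft_force: [-2.9, -5.6, 1.3]
finger_gap: 0.0127
grip_force: 51.6
```

{"op": "jog_arm", "data": {"gripper": [0, 0, 0, 0, 0, 0, 0, 0, 0, 0], "xyz": [[0.03, -0.02, 0], [0.03, 0, 0], [0.03, 0, 0], [0.03, 0.005, 0], [0.03, 0.005, 0], [0, 0, 0], [0, 0, 0], [0, 0, 0], [0, 0, 0], [0, 0, 0]], "rot": [[0, 0, 0], [0, 0, 0], [0, 0, 0], [0, 0, 0], [0, 0, 0], [0, 0, 0], [0, 0, 0], [0, 0, 0], [0, 0, 0], [0, 0, 0]]}}

```text
time_s: 21.15
tool_pos: [0.4819, -0.2202, 0.0365]
ee_rot: [0.001, 0.997, 0.083, -0.007]
ft_force: [-13.4, -5.4, 8.8]
finger_gap: 0.0128
grip_force: 52.5
```

{"op": "jog_arm", "data": {"gripper": [0.6, 0.6, 0.6, 0.6, 0.6, 0.6, 0.6, 0.6, 0.6, 0.6], "xyz": [[-0.1, 0, 0], [0, 0, 0], [0, 0, 0], [0, 0, 0], [0, 0, 0.5], [0, 0, 0.6], [0, 0, 0.6], [-0.2, 0.6, 0.4], [-0.4, 0.7, 0.2], [-0.3, 0.6, 0]], "rot": [[0, 0, 0], [0, 0, 0], [0, 0, 0], [0, 0, 0], [0, 0, 0], [0, 0, 0], [0, 0, 0], [0, 0, 0], [0, 0, 0], [0, 0, 0]]}}

```text
time_s: 21.98
tool_pos: [0.459, -0.1619, 0.1081]
ee_rot: [0.0, 0.996, 0.084, 0.002]
ft_force: [0.7, 0.1, -0.0]
finger_gap: 0.0513
grip_force: 0.0
```

{"op": "jog_arm", "data": {"gripper": [1, 1, 1, 1, 1, 1, 1, 1, 1, 1], "xyz": [[0, 0, 0], [0, 0, 0], [0, 0, 0], [0, 0, 0], [0, 0, 0], [0, 0, 0], [0, 0, 0], [0, 0, 0], [0, 0, 0], [0, 0, 0]], "rot": [[0, 0, 0], [0, 0, 0], [0, 0, 0], [0, 0, 0], [0, 0, 0], [0, 0, 0], [0, 0, 0], [0, 0, 0], [0, 0, 0], [0, 0, 0]]}}

```text
time_s: 22.82
tool_pos: [0.4578, -0.1625, 0.1059]
ee_rot: [-0.0, 0.996, 0.084, -0.0]
ft_force: [-0.4, -0.2, 1.4]
finger_gap: 0.0853
grip_force: 0.0
```

```bash
python3 - <<'E'
from h import *
s=r.get_state(); print(s["time_s"],s["tool_pos"],s["ee_rot"],s["finger_gap"])
p=wrist(); save(p,"w6"); X=wcloud(p)
m=(X[...,2]>.048)&(X[...,2]<.065)&(X[...,0]<.54)&(X[...,1]<-.1)
k,l,st,ce=cv2.connectedComponentsWithStats(m.astype(np.uint8))
for i in range(1,k):
    if st[i,4]>30: e=X[l==i]; print(st[i],np.median(e,0),(e.min(0)+e.max(0))/2,e.max(0)-e.min(0))
for k,z in [("nest",.027),("plate_mid",.027)]:
    for q in finder.landmark_of(p,k)[:2]: print(k,round(q["confidence"],2),np.round(q["point"],1),ww(p,q["point"],z)[0],wdep(p,q["point"]))
a=np.radians(9.6); d=X[...,:2]-np.array([.558,-.093]); px=d[...,0]*np.cos(a)+d[...,1]*np.sin(a); py=-d[...,0]*np.sin(a)+d[...,1]*np.cos(a)
m=(abs(py+.067)<.01)&(abs(px)<.15)
o=np.argsort(px[m]); xs=px[m][o]; zs=X[...,2][m][o]
for b in np.arange(-.1,.1,.004):
    e=(xs>=b)&(xs<b+.004)
    if e.sum()>2: print(round(b,3),round(float(np.median(zs[e])),4),end="; ")
c=cv2.imread("pics/w6.png")[0:200,130:450]; cv2.imwrite("pics/w6c.png",cv2.resize(c,None,fx=2.4,fy=2.4))
E
```

```text
22.8167 [ 0.4578 -0.1625  0.1059] [-0.      0.9965  0.0841 -0.    ] 0.08530049628661074
[295 178  22  23 472] [ 0.4847 -0.1471  0.0563] [ 0.4838 -0.1472  0.0535] [0.0146 0.0146 0.0106]
[399 199  23  21 426] [ 0.482  -0.2184  0.0538] [ 0.481  -0.2196  0.052 ] [0.015  0.0153 0.0079]
plate_mid 0.6 [340.4  19. ] [ 0.6024 -0.1503  0.027 ] [ 0.6016 -0.1503  0.0297]
-0.1 0.1857; -0.096 0.1909; -0.092 0.1994; -0.088 0.0246; -0.084 0.0247; -0.08 0.0247; -0.076 0.0246; -0.072 0.0247; -0.068 0.0246; -0.064 0.0246; -0.06 0.0247; -0.056 0.0247; -0.052 0.0247; -0.048 0.0245; -0.044 0.0246; -0.04 0.0247; -0.036 0.0246; -0.032 0.0247; -0.028 0.0278; -0.024 0.0281; -0.02 0.028; -0.016 0.0283; -0.012 0.0301; -0.008 0.0301; -0.004 0.0303; 0.0 0.0303; 0.004 0.0302; 0.008 0.0303; 0.012 0.03; 0.016 0.0302; 0.02 0.0302; 0.024 0.0304; 0.028 0.0303; 0.032 0.0305; 0.036 0.0304; 0.04 0.0304; 0.044 0.0302; 0.048 0.0299;
```

View pics/w6c.png

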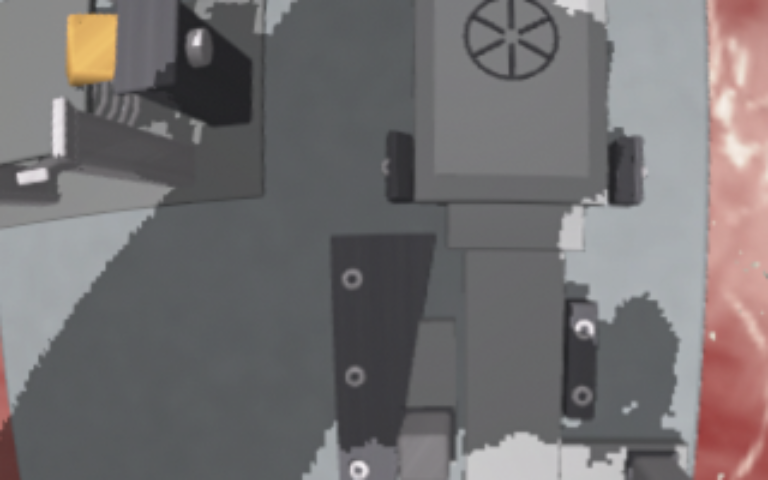

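Plate square in the nest between its side walls, with its rear edge touching the jaw (515,203) and the wedge post at (428,440). Grip the wedge post and slide it along world +x.

{"op": "jog_arm", "data": {"gripper": [0.6, 0.6, 0.6, 0.6, 0.6, 0.6, 0.6, 0.6, 0.6, 0.6], "xyz": [[0.45, 0.25, 0], [0.42, 0.25, 0], [0, 0, -0.4], [0, 0, -0.5], [0, 0, -0.5], [0, 0, -0.5], [0, 0, -0.4], [0, 0, 0], [0, 0, 0], [0, 0, 0]], "rot": [[0, 0, 0], [0, 0, 0], [0, 0, 0], [0, 0, 0], [0, 0, 0], [0, 0, 0], [0, 0, 0], [0, 0, 0], [0, 0, 0], [0, 0, 0]]}}

```text
time_s: 23.8
tool_pos: [0.4841, -0.1477, 0.0374]
ee_rot: [0.0, 0.996, 0.084, 0.0]
ft_force: [1.5, -0.6, 0.9]
finger_gap: 0.0511
grip_force: 0.0
```

{"op": "jog_arm", "data": {"gripper": [0, 0, 0, 0, 0, 0, 0, 0, 0, 0], "xyz": [[0, 0, 0], [0, 0, 0], [0, 0, 0], [0, 0, 0], [0, 0, 0], [0, 0, 0], [0, 0, 0], [0, 0, 0], [0, 0, 0], [0, 0, 0]], "rot": [[0, 0, 0], [0, 0, 0], [0, 0, 0], [0, 0, 0], [0, 0, 0], [0, 0, 0], [0, 0, 0], [0, 0, 0], [0, 0, 0], [0, 0, 0]], "force": 50}}

```text
time_s: 24.63
tool_pos: [0.4847, -0.1476, 0.038]
ee_rot: [0.0, 0.996, 0.084, 0.001]
ft_force: [-0.5, 1.9, 5.5]
finger_gap: 0.0128
grip_force: 51.1
```

{"op": "jog_arm", "data": {"gripper": [0, 0, 0, 0, 0, 0, 0, 0, 0, 0], "xyz": [[0, 0, 0.05], [0.1, 0, 0], [0.1, 0, 0], [0.1, 0, 0], [0.1, 0, 0], [0.1, 0, 0], [0.1, 0, 0], [0.1, 0, 0], [0, 0, 0], [0, 0, 0]], "rot": [[0, 0, 0], [0, 0, 0], [0, 0, 0], [0, 0, 0], [0, 0, 0], [0, 0, 0], [0, 0, 0], [0, 0, 0], [0, 0, 0], [0, 0, 0]]}}

```text
time_s: 25.47
tool_pos: [0.5015, -0.1474, 0.0379]
ee_rot: [-0.0, 0.996, 0.084, -0.004]
ft_force: [-9.8, -0.9, 6.2]
finger_gap: 0.0129
grip_force: 51.4
```

{"op": "jog_arm", "data": {"gripper": [0, 0, 0, 0, 0, 0, 0, 0, 0, 0], "xyz": [[0.05, 0, 0], [0.05, 0, 0], [0.05, 0, 0], [0.05, 0, 0], [0, 0, 0], [0, 0, 0], [0, 0, 0], [0, 0, 0], [0, 0, 0], [0, 0, 0]], "rot": [[0, 0, 0], [0, 0, 0], [0, 0, 0], [0, 0, 0], [0, 0, 0], [0, 0, 0], [0, 0, 0], [0, 0, 0], [0, 0, 0], [0, 0, 0]], "force": 80}}

```text
time_s: 26.3
tool_pos: [0.5027, -0.1473, 0.0379]
ee_rot: [-0.0, 0.996, 0.084, -0.009]
ft_force: [-20.1, -0.7, 14.1]
finger_gap: 0.0122
grip_force: 80.4
```

{"op": "jog_arm", "data": {"gripper": [0.6, 0.6, 0.6, 0.6, 0.6, 0.6, 0.6, 0.6, 0.6, 0.6], "xyz": [[-0.25, 0, 0], [0, 0, 0], [0, 0, 0], [0, 0, 0], [0, 0, 0.4], [0, 0, 0.6], [-0.2, 0, 0.6], [-0.4, 0, 0.6], [-0.4, 0, 0.3], [0, 0, 0]], "rot": [[0, 0, 0], [0, 0, 0], [0, 0, 0], [0, 0, 0], [0, 0, 0], [0, 0, 0], [0, 0, 0], [0, 0, 0], [0, 0, 0], [0, 0, 0]]}}

```text
time_s: 27.13
tool_pos: [0.4746, -0.1482, 0.1176]
ee_rot: [0.001, 0.996, 0.084, 0.003]
ft_force: [0.3, 0.2, -0.2]
finger_gap: 0.0513
grip_force: 0.0
```

```bash
python3 - <<'E'
from h import *
p=wrist(); 
p=wrist(); print(r.get_state()["tool_pos"]); save(p,"w7"); X=wcloud(p)
m=(X[...,2]>.048)&(X[...,2]<.065)&(X[...,0]<.54)&(X[...,1]<-.1)
k,l,st,ce=cv2.connectedComponentsWithStats(m.astype(np.uint8))
for i in range(1,k):
    if st[i,4]>30: e=X[l==i]; print(st[i],np.median(e,0),(e.min(0)+e.max(0))/2)
c=cv2.imread("pics/w7.png")[0:230,130:450]; cv2.imwrite("pics/w7c.png",cv2.resize(c,None,fx=2.4,fy=2.4))
p=grab_frame("scene"); X=cloud(p); hsv=cv2.cvtColor(p["image"],cv2.COLOR_RGB2HSV)
cream=(hsv[...,1]<70)&(hsv[...,2]>190)&(X[...,2]>.003)&(X[...,2]<.03)&(X[...,0]<.65)&(X[...,1]>.05)&(X[...,1]<.43)
n,l,st,_=cv2.connectedComponentsWithStats(cream.astype(np.uint8))
for i in range(1,n):
    if st[i,4]>60:
        c=max(cv2.findContours((l==i).astype(np.uint8),0,1)[0],key=len)[:,0]
        print(cv2.minAreaRect(np.array([w(p,q,z=.01)[:2]*1000 for q in c],np.float32)))
E
```

```text
[ 0.4746 -0.1477  0.1146]
[317 179  21  22 447] [ 0.5013 -0.1468  0.0563] [ 0.5005 -0.1469  0.0536]
[408 221  20  19 351] [ 0.4814 -0.2184  0.0537] [ 0.4804 -0.2194  0.052 ]
((429.3223876953125, 143.46107482910156), (51.10445785522461, 61.70920181274414), 31.531845092773438)
((546.80029296875, 325.6395263671875), (51.59127426147461, 52.11344909667969), 28.60188102722168)
((419.7400817871094, 262.5216979980469), (50.9651985168457, 51.732662200927734), 27.710784912109375)
((457.91162109375, 385.2546081542969), (50.34739303588867, 50.448177337646484), 2.1008903980255127)
```

View pics/w7c.png

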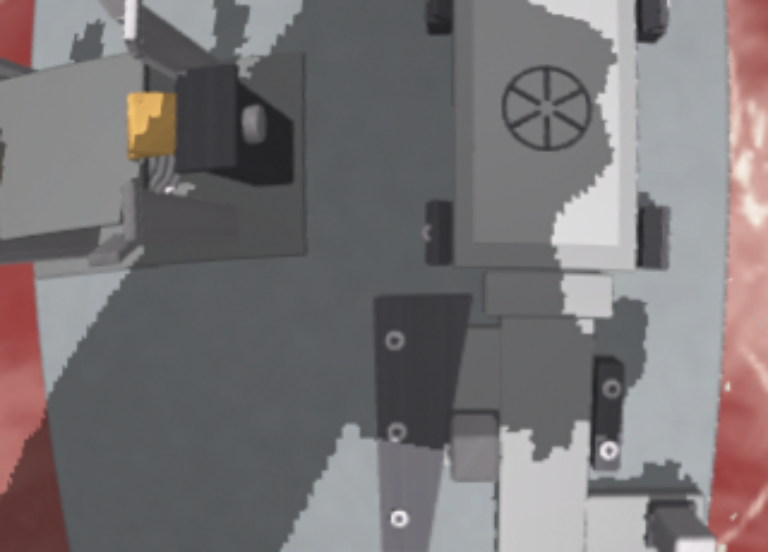

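The wedge is tight against the bar flank (495,440); the plate is clamped. Now the magazine: a look from above it.

{"op": "jog_arm", "data": {"gripper": [1, 1, 1, 1, 1, 1, 1, 1, 1, 1], "xyz": [[0, 0.3, 0.6], [0, 0.5, 0.8], [0.1, 0.6, 0.8], [0.2, 0.7, 0.8], [0.2, 0.6, 0.7], [0.2, 0.4, 0.4], [0, 0.2, 0], [0, 0, 0], [0, 0, 0], [0, 0, 0]], "rot": [[0, 0, 0], [0, 0, 0], [0, 0, 0], [0, 0, 0], [0, 0, 0], [0, 0, 0], [0, 0, 0], [0, 0, 0], [0, 0, 0], [0, 0, 0]]}}

```text
time_s: 28.12
tool_pos: [0.4934, -0.0488, 0.2342]
ee_rot: [-0.0, 0.996, 0.084, -0.002]
ft_force: [-0.1, -0.2, 0.2]
finger_gap: 0.0856
grip_force: 0.0
```

```bash
python3 - <<'E'
from h import *
p=wrist(); s=r.get_state();p=wrist(); print(s["joint_pos"],s["tool_pos"]); save(p,"w8"); X=wcloud(p)
for k in ("mouth","catch_left","catch_right"):
    for q in finder.landmark_of(p,k)[:2]: print(k,round(q["confidence"],2),np.round(q["point"],1),ww(p,q["point"],.08)[0])
a=np.radians(9.6); d=X[...,:2]-np.array([.558,-.093]); px=d[...,0]*np.cos(a)+d[...,1]*np.sin(a); py=-d[...,0]*np.sin(a)+d[...,1]*np.cos(a)
for lo,hi in ((.098,.115),(.070,.080)):
    m=(X[...,2]>lo)&(X[...,2]<hi)&(abs(px-.026)<.06)&(abs(py-.062)<.07)
    k,l,st,ce=cv2.connectedComponentsWithStats(m.astype(np.uint8))
    for i in range(1,k):
        if st[i,4]>15: e=l==i; print(lo,st[i],"px",np.percentile(px[e],[2,98]),"py",np.percentile(py[e],[2,98]),"z",np.median(X[...,2][e]))
u=finder.landmark_of(p,"mouth")[0]["point"]; x0,y0=max(0,int(u[0])-80),max(0,int(u[1])-60); print(x0,y0)
c=cv2.imread("pics/w8.png")[y0:y0+120,x0:x0+160]; cv2.imwrite("pics/w8c.png",cv2.resize(c,None,fx=5,fy=5,interpolation=2))
E
```

```text
[-0.2339 -0.0232  0.0335  1.631  -0.0003  2.74  ] [ 0.4934 -0.0489  0.2344]
mouth 0.81 [313.6 100.2] [ 0.5763 -0.0263  0.08  ]
catch_left 0.51 [292.1 104.3] [ 0.5693 -0.007   0.08  ]
catch_left 0.24 [175.5 197.1] [0.4577 0.1061 0.08  ]
catch_right 0.47 [333.4 100.5] [ 0.5791 -0.0446  0.08  ]
0.098 [337  65  16  21 181] px [0.0427 0.0591] py [0.0302 0.042 ] z 0.10451254914859942
0.098 [273  66  15  21 185] px [0.0422 0.0595] py [0.0853 0.0968] z 0.10506253570063889
0.098 [274 123  15  20 172] px [-0.0073  0.0092] py [0.0847 0.0958] z 0.10392315808336519
0.098 [337 122  15  21 161] px [-0.0074  0.01  ] py [0.0298 0.0409] z 0.10500957014941809
0.07 [284  75   7  14  24] px [0.0421 0.0535] py [0.0852 0.0914] z 0.07259180033776211
0.07 [ 289   80   49   48 2185] px [0.0034 0.0477] py [0.0416 0.0845] z 0.07653745404104678
0.07 [285 121   3  12  23] px [-0.0009  0.0095] py [0.0891 0.0902] z 0.0780584003077644
233 40
```

View pics/w8c.png

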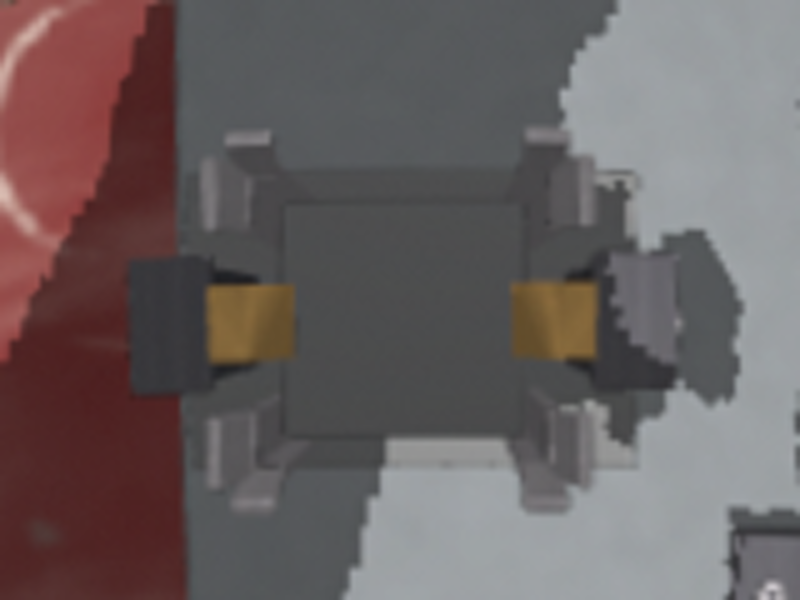

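The magazine shows symmetric, with catches at (250,320) and (555,320); its axis is at world (0.573, -0.0264). Now to the stack.

{"op": "jog_arm", "data": {"gripper": [1, 1, 1, 1, 1, 1, 1, 1, 1, 1], "xyz": [[-0.11, 0.33, 0], [-0.11, 0.33, 0], [-0.11, 0.33, 0], [-0.11, 0.33, 0], [-0.11, 0.33, 0], [-0.11, 0.33, 0], [-0.11, 0.33, -0.2], [-0.11, 0.33, -0.2], [-0.11, 0.33, -0.2], [-0.11, 0.33, -0.2]], "rot": [[0, 0, 0.93], [0, 0, 0.93], [0, 0, 0.93], [0, 0, 0.93], [0, 0, 0.93], [0, 0, 0.93], [0, 0, 0.93], [0, 0, 0.93], [0, 0, 0.93], [0, 0, 0.93]]}}

```text
time_s: 29.25
tool_pos: [0.4612, 0.0508, 0.2123]
ee_rot: [0.0, 0.84, 0.543, 0.0]
ft_force: [-0.6, 0.4, -0.1]
finger_gap: 0.0854
grip_force: 0.0
```

{"op": "jog_arm", "data": {"gripper": [1, 1, 1, 1, 1, 1, 1, 1, 1, 1], "xyz": [[-0.11, 0.35, -0.2], [-0.11, 0.35, -0.2], [-0.11, 0.35, -0.2], [-0.11, 0.35, -0.2], [-0.11, 0.35, -0.2], [-0.11, 0.35, -0.2], [-0.11, 0.35, -0.2], [-0.11, 0.35, -0.2], [-0.11, 0.35, -0.2], [-0.11, 0.1, -0.2]], "rot": [[0, 0, 0.93], [0, 0, 0.93], [0, 0, 0.93], [0, 0, 0.93], [0, 0, 0.93], [0, 0, 0.93], [0, 0, 0.93], [0, 0, 0.93], [0, 0, 0.93], [0, 0, 0.93]]}}

```text
time_s: 30.08
tool_pos: [0.4282, 0.149, 0.1521]
ee_rot: [-0.0, 0.488, 0.873, 0.0]
ft_force: [-0.0, -1.1, -1.0]
finger_gap: 0.0853
grip_force: 0.0
```

```bash
cat >> h.py <<'E'
def blanks(p=None,show=True):
    "cream squares seen by the wrist camera, world mid, yaw of a side, top height"
    if p is None: grab_frame("wrist"); p=wrist()
    X=wcloud(p); hs=cv2.cvtColor(p["image"],cv2.COLOR_RGB2HSV); T=pose(r.get_state())
    m0=(hs[...,1]<75)&(X[...,2]<.04)&(X[...,1]>.05)&(X[...,2]>.003)
    for lo,hi in ((.004,.0135),(.0135,.0235),(.0235,.034)):
        m=cv2.morphologyEx((m0&(X[...,2]>lo)&(X[...,2]<hi)).astype(np.uint8),cv2.MORPH_OPEN,np.ones((3,3)))
        n,l,st,_=cv2.connectedComponentsWithStats(m)
        for i in range(1,n):
            if st[i,4]<150: continue
            z=np.median(X[...,2][l==i]); c=max(cv2.findContours((l==i).astype(np.uint8),0,1)[0],key=len)[:,0]
            zt=round((z+.002)/.01)*.01
            P=ww(p,c,zt)[:,:2]; (cx,cy),(a,b),g=cv2.minAreaRect((P*1000).astype(np.float32))
            if 42<a<60 and 42<b<60: print("blank mid %.1f %.1f size %.0f %.0f yaw %.1f top %.4f"%(cx,cy,a,b,g,z), "px",st[i][:4])
    x=T[:3,0]; print("tool",T[:3,3],"tool x yaw",np.degrees(np.arctan2(x[1],x[0])).round(1),"tool y yaw mod 90",(np.degrees(np.arctan2(x[1],x[0]))%90).round(1))
    return p
E
python3 - <<'E'
from h import *
p=blanks(); save(p,"w9")
E
```

```text
blank mid 461.5 381.4 size 50 51 yaw 2.6 top 0.0079 px [449   0  57  50]
blank mid 423.3 260.2 size 50 50 yaw 27.4 top 0.0079 px [354  61  58  59]
blank mid 549.3 322.5 size 51 50 yaw 28.4 top 0.0078 px [491  89  43  54]
blank mid 430.0 144.2 size 49 50 yaw 31.2 top 0.0180 px [295 174  54  53]
tool [0.4272 0.1483 0.1513] tool x yaw 121.3 tool y yaw mod 90 31.3
```

View pics/w9.png

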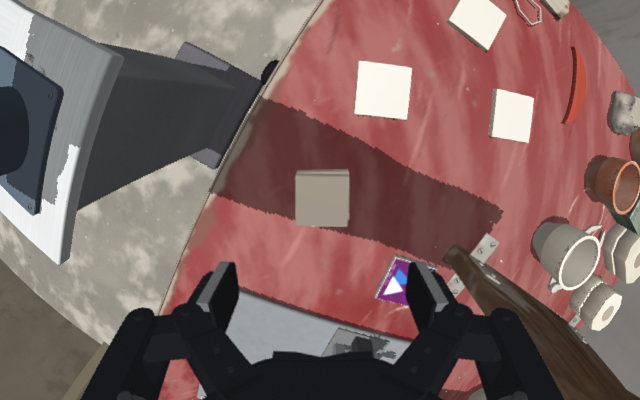

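Stack at (322,198), singles at (383,90), (511,115) and (477,22): five blanks in all. Take the top one of the stack.

{"op": "jog_arm", "data": {"gripper": [1, 1, 1, 1, 1, 1, 1, 1, 1, 1], "xyz": [[0.05, -0.07, -0.4], [0.04, -0.07, -0.6], [0, 0, -0.7], [0, 0, -0.8], [0, 0, -0.8], [0, 0, -0.6], [0, 0, -0.5], [0, 0, -0.24], [0, 0, 0], [0, 0, 0]], "rot": [[0, 0, 0], [0, 0, 0], [0, 0, 0], [0, 0, 0], [0, 0, 0], [0, 0, 0], [0, 0, 0], [0, 0, 0], [0, 0, 0], [0, 0, 0]]}}

```text
time_s: 31.02
tool_pos: [0.4312, 0.1435, 0.0132]
ee_rot: [-0.0, 0.491, 0.871, -0.0]
ft_force: [1.2, -0.3, 0.3]
finger_gap: 0.0857
grip_force: 0.0
```

{"op": "jog_arm", "data": {"gripper": [0.4, 0.4, 0.4, 0.4, 0.4, 0.4, 0.4, 0.4, 0.4, 0.4], "xyz": [[0, 0, 0], [0, 0, 0], [0, 0, 0], [0, 0, 0], [0, 0, 0], [0, 0, 0], [0, 0, 0], [0, 0, 0], [0, 0, 0], [0, 0, 0]], "rot": [[0, 0, 0], [0, 0, 0], [0, 0, 0], [0, 0, 0], [0, 0, 0], [0, 0, 0], [0, 0, 0], [0, 0, 0], [0, 0, 0], [0, 0, 0]], "force": 50}}

```text
time_s: 31.85
tool_pos: [0.4326, 0.1441, 0.0151]
ee_rot: [0.001, 0.49, 0.871, 0.001]
ft_force: [-0.7, -0.8, 6.4]
finger_gap: 0.0472
grip_force: 50.6
```

{"op": "jog_arm", "data": {"gripper": [0.4, 0.4, 0.4, 0.4, 0.4, 0.4, 0.4, 0.4, 0.4, 0.4], "xyz": [[0, 0, 0.3], [0, 0, 0.5], [0, 0, 0.7], [0, 0, 0.8], [0, 0, 0.8], [0, 0, 0.8], [0.4, -0.48, 0.4], [0.5, -0.6, 0.2], [0.5, -0.6, 0], [0.5, -0.6, 0]], "rot": [[0, 0, 0], [0, 0, 0], [0, 0, 0], [0, 0, -0.5], [0, 0, -0.5], [0, 0, -0.5], [0, 0, -0.5], [0, 0, -0.5], [0, 0, -0.5], [0, 0, -0.6]], "force": 70}}

```text
time_s: 32.68
tool_pos: [0.4892, 0.075, 0.1496]
ee_rot: [0.001, 0.646, 0.763, 0.001]
ft_force: [0.2, 0.3, -0.1]
finger_gap: 0.0459
grip_force: 71.6
```

{"op": "jog_arm", "data": {"gripper": [0.4, 0.4, 0.4, 0.4, 0.4, 0.4, 0.4, 0.4, 0.4, 0.4], "xyz": [[0.5, -0.6, 0], [0.5, -0.6, 0], [0.5, -0.6, 0], [0.5, -0.6, 0], [0.5, -0.6, 0], [0.37, -0.41, 0], [0, 0, 0], [0, 0, 0], [0, 0, 0], [0, 0, 0]], "rot": [[0, 0, 0], [0, 0, 0], [0, 0, 0], [0, 0, 0], [0, 0, 0], [0, 0, 0], [0, 0, 0], [0, 0, 0], [0, 0, 0], [0, 0, 0]]}}

```text
time_s: 33.52
tool_pos: [0.5735, -0.0259, 0.1483]
ee_rot: [-0.0, 0.645, 0.764, -0.0]
ft_force: [0.0, 0.6, -0.3]
finger_gap: 0.0462
grip_force: 71.7
```

{"op": "jog_arm", "data": {"gripper": [0.4, 0.4, 0.4, 0.4, 0.4, 0.4, 0.4, 0.4, 0.4, 0.4], "xyz": [[0, -0.03, -0.3], [0, 0, -0.3], [0, 0, -0.3], [0, 0, -0.2], [0, 0, -0.2], [0, 0, -0.2], [0, 0, 0], [0, 0, 0], [0, 0, 0], [0, 0, 0]], "rot": [[0, 0, 0], [0, 0, 0], [0, 0, 0], [0, 0, 0], [0, 0, 0], [0, 0, 0], [0, 0, 0], [0, 0, 0], [0, 0, 0], [0, 0, 0]]}}

```text
time_s: 34.35
tool_pos: [0.5747, -0.0278, 0.1039]
ee_rot: [0.001, 0.645, 0.764, 0.0]
ft_force: [-0.6, -0.7, 0.3]
finger_gap: 0.0463
grip_force: 71.7
```

{"op": "jog_arm", "data": {"gripper": [0.4, 0.4, 0.4, 0.4, 0.4, 0.4, 0.4, 0.4, 0.4, 0.4], "xyz": [[0, 0, -0.1], [0, 0, -0.1], [0, 0, -0.1], [0, 0, -0.1], [0, 0, -0.1], [0, 0, -0.1], [0, 0, -0.1], [0, 0, 0], [0, 0, 0], [0, 0, 0]], "rot": [[0, 0, 0], [0, 0, 0], [0, 0, 0], [0, 0, 0], [0, 0, 0], [0, 0, 0], [0, 0, 0], [0, 0, 0], [0, 0, 0], [0, 0, 0]]}}

```text
time_s: 35.18
tool_pos: [0.5743, -0.0278, 0.0827]
ee_rot: [0.0, 0.645, 0.764, 0.0]
ft_force: [-3.1, 0.2, 5.6]
finger_gap: 0.0466
grip_force: 73.0
```

{"op": "jog_arm", "data": {"gripper": [0.4, 0.4, 0.4, 0.4, 0.4, 0.4, 0.4, 0.4, 0.4, 0.4], "xyz": [[-0.03, 0, -0.1], [0, 0, -0.1], [0, 0, -0.1], [0, 0, -0.1], [0, 0, 0], [0, 0, 0], [0, 0, 0], [0, 0, 0], [0, 0, 0], [0, 0, 0]], "rot": [[0, 0, 0], [0, 0, 0], [0, 0, 0], [0, 0, 0], [0, 0, 0], [0, 0, 0], [0, 0, 0], [0, 0, 0], [0, 0, 0], [0, 0, 0]]}}

```text
time_s: 36.02
tool_pos: [0.574, -0.0278, 0.0706]
ee_rot: [0.001, 0.645, 0.764, 0.0]
ft_force: [2.5, -0.5, 2.9]
finger_gap: 0.046
grip_force: 72.5
```

{"op": "jog_arm", "data": {"gripper": [1, 1, 1, 1, 1, 1, 1, 1, 1, 1], "xyz": [[0, 0, 0], [0, 0, 0], [0, 0, 0], [0, 0, 0.3], [0, 0, 0.6], [0, 0, 0.8], [0, 0, 0.8], [0, 0, 0.8], [0, 0, 0.4], [0, 0, 0]], "rot": [[0, 0, 0], [0, 0, 0], [0, 0, 0], [0, 0, 0], [0, 0, 0], [0, 0, 0], [0, 0, 0], [0, 0, 0], [0, 0, 0], [0, 0, 0]]}}

```text
time_s: 36.85
tool_pos: [0.5753, -0.0281, 0.1855]
ee_rot: [0.003, 0.645, 0.764, 0.002]
ft_force: [1.3, 0.7, 0.4]
finger_gap: 0.0856
grip_force: 0.0
```

```bash
cat >> h.py <<'E'
def mag(p):
    X=wcloud(p); m=(np.hypot(X[...,0]-.573,X[...,1]+.0264)<.022)&(X[...,2]<.13)
    c=X[m]; hs=cv2.cvtColor(p["image"],cv2.COLOR_RGB2HSV)
    if len(c)<20: print("mag: few",len(c)); return
    A=np.c_[c[:,:2]-[.573,-.0264],np.ones(len(c))]; g=abs(c[:,2]-np.median(c[:,2]))<.003; s=np.linalg.lstsq(A[g],c[g,2],rcond=None)[0]
    print("mag top z %.4f n %d tilt %s sat %.0f val %.0f"%(s[2],len(c),s[:2].round(3),np.median(hs[...,1][m]),np.median(hs[...,2][m])))
E
python3 - <<'E'
from h import *
p=blanks(); mag(p); save(p,"w10")
E
```

```text
blank mid 432.7 143.2 size 50 50 yaw 32.8 top 0.0081 px [186   0  57  35]
blank mid 75.1 73.2 size 59 46 yaw 0.3 top 0.0102 px [ 0 60 18 31]
tool [ 0.5733 -0.0277  0.181 ] tool x yaw 99.7 tool y yaw mod 90 9.7
mag top z 0.0782 n 2154 tilt [-0.    -0.005] sat 36 val 168
```

First blank is in and level. Next: the second of the stack.

{"op": "jog_arm", "data": {"gripper": [1, 1, 1, 1, 1, 1, 1, 1, 1, 1], "xyz": [[-0.4, 0.5, 0], [-0.6, 0.7, 0], [-0.6, 0.7, 0], [-0.6, 0.7, -0.2], [-0.6, 0.7, -0.4], [-0.6, 0.7, -0.4], [-0.6, 0.7, -0.4], [-0.4, 0.6, -0.3], [-0.3, 0.43, 0], [0, 0, 0]], "rot": [[0, 0, 0.4], [0, 0, 0.4], [0, 0, 0.4], [0, 0, 0.4], [0, 0, 0.5], [0, 0, 0.5], [0, 0, 0.5], [0, 0, 0.5], [0, 0, 0], [0, 0, 0]]}}

```text
time_s: 37.78
tool_pos: [0.428, 0.1457, 0.1266]
ee_rot: [-0.003, 0.489, 0.872, -0.002]
ft_force: [0.1, 0.0, -0.0]
finger_gap: 0.0855
grip_force: 0.0
```

```bash
python3 - <<'E'
from h import *
p=blanks()
E
```

```text
blank mid 461.4 380.8 size 50 52 yaw 2.3 top 0.0079 px [457   0  60  41]
blank mid 423.2 260.1 size 50 50 yaw 27.2 top 0.0080 px [356  51  63  63]
blank mid 548.9 322.2 size 51 50 yaw 28.6 top 0.0078 px [503  82  44  58]
blank mid 429.9 146.5 size 50 50 yaw 33.0 top 0.0080 px [293 170  59  55]
tool [0.431  0.1441 0.1283] tool x yaw 121.3 tool y yaw mod 90 31.3
```

{"op": "jog_arm", "data": {"gripper": [1, 1, 1, 1, 1, 1, 1, 1, 1, 1], "xyz": [[-0.02, 0.04, -0.4], [-0.02, 0.04, -0.6], [0, 0, -0.7], [0, 0, -0.8], [0, 0, -0.7], [0, 0, -0.5], [0, 0, -0.3], [0, 0, -0.18], [0, 0, 0], [0, 0, 0]], "rot": [[0, 0, 0.28], [0, 0, 0], [0, 0, 0], [0, 0, 0], [0, 0, 0], [0, 0, 0], [0, 0, 0], [0, 0, 0], [0, 0, 0], [0, 0, 0]]}}

```text
time_s: 38.72
tool_pos: [0.4318, 0.1463, 0.0053]
ee_rot: [0.0, 0.478, 0.878, 0.0]
ft_force: [-0.2, -0.3, -0.6]
finger_gap: 0.0849
grip_force: 0.0
```

{"op": "jog_arm", "data": {"gripper": [0.4, 0.4, 0.4, 0.4, 0.4, 0.4, 0.4, 0.4, 0.4, 0.4], "xyz": [[0, 0, 0], [0, 0, 0], [0, 0, 0], [0, 0, 0], [0, 0, 0], [0, 0, 0], [0, 0, 0], [0, 0, 0], [0, 0, 0], [0, 0, 0]], "rot": [[0, 0, 0], [0, 0, 0], [0, 0, 0], [0, 0, 0], [0, 0, 0], [0, 0, 0], [0, 0, 0], [0, 0, 0], [0, 0, 0], [0, 0, 0]], "force": 50}}

```text
time_s: 39.55
tool_pos: [0.4357, 0.1481, 0.0095]
ee_rot: [0.004, 0.477, 0.879, 0.004]
ft_force: [0.9, 2.0, 11.9]
finger_gap: 0.0344
grip_force: 11.8
```

{"op": "jog_arm", "data": {"gripper": [0.4, 0.4, 0.4, 0.4, 0.4, 0.4, 0.4, 0.4, 0.4, 0.4], "xyz": [[0, 0, 0.3], [0, 0, 0.6], [0, 0, 0.8], [0, 0, 0.8], [0, 0, 0.8], [0, 0, 0.8], [0.4, -0.5, 0.5], [0.5, -0.6, 0.3], [0.5, -0.6, 0], [0.5, -0.6, 0]], "rot": [[0, 0, 0], [0, 0, 0], [0, 0, 0], [0, 0, -0.5], [0, 0, -0.5], [0, 0, -0.5], [0, 0, -0.6], [0, 0, -0.6], [0, 0, -0.6], [0, 0, -0.6]], "force": 70}}

```text
time_s: 40.38
tool_pos: [0.4894, 0.077, 0.1537]
ee_rot: [0.001, 0.647, 0.763, 0.001]
ft_force: [0.7, 0.0, -1.0]
finger_gap: 0.0345
grip_force: 0.0
```

{"op": "jog_arm", "data": {"gripper": [0.4, 0.4, 0.4, 0.4, 0.4, 0.4, 0.4, 0.4, 0.4, 0.4], "xyz": [[0.5, -0.6, 0], [0.5, -0.6, 0], [0.5, -0.6, 0], [0.5, -0.6, 0], [0.5, -0.6, 0], [0.37, -0.48, 0], [0, 0, 0], [0, 0, 0], [0, 0, 0], [0, 0, 0]], "rot": [[0, 0, 0], [0, 0, 0], [0, 0, 0], [0, 0, 0], [0, 0, 0], [0, 0, 0], [0, 0, 0], [0, 0, 0], [0, 0, 0], [0, 0, 0]]}}

```text
time_s: 41.22
tool_pos: [0.5736, -0.0259, 0.152]
ee_rot: [-0.0, 0.646, 0.764, -0.0]
ft_force: [0.0, 0.2, 0.1]
finger_gap: 0.0342
grip_force: 0.0
```

Missed: the tips need to be about 8 mm lower. Go back and measure.

{"op": "jog_arm", "data": {"gripper": [1, 1, 1, 1, 1, 1, 1, 1, 1, 1], "xyz": [[-0.4, 0.5, 0], [-0.6, 0.7, 0], [-0.6, 0.7, 0], [-0.6, 0.7, 0], [-0.6, 0.7, -0.2], [-0.6, 0.7, -0.2], [-0.6, 0.7, -0.3], [-0.4, 0.6, -0.3], [-0.3, 0.43, 0], [0, 0, 0]], "rot": [[0, 0, 0.5], [0, 0, 0.5], [0, 0, 0.5], [0, 0, 0.5], [0, 0, 0.5], [0, 0, 0.5], [0, 0, 0.5], [0, 0, 0.4], [0, 0, 0], [0, 0, 0]]}}

```text
time_s: 42.05
tool_pos: [0.4299, 0.1476, 0.1212]
ee_rot: [-0.001, 0.475, 0.88, -0.0]
ft_force: [-0.4, 0.0, -0.2]
finger_gap: 0.0855
grip_force: 0.0
```

```bash
python3 - <<'E'
from h import *
p=blanks()
E
```

```text
blank mid 461.3 380.9 size 50 51 yaw 2.4 top 0.0079 px [462   0  61  45]
blank mid 423.2 260.1 size 50 50 yaw 27.6 top 0.0080 px [357  52  64  66]
blank mid 548.9 322.2 size 52 50 yaw 28.3 top 0.0078 px [504  88  46  60]
blank mid 427.9 144.5 size 50 49 yaw 33.1 top 0.0080 px [287 173  59  55]
tool [0.4327 0.1457 0.1221] tool x yaw 123.1 tool y yaw mod 90 33.1
```

{"op": "jog_arm", "data": {"gripper": [1, 1, 1, 1, 1, 1, 1, 1, 1, 1], "xyz": [[-0.08, -0.02, -0.4], [-0.08, -0.01, -0.6], [0, 0, -0.7], [0, 0, -0.8], [0, 0, -0.7], [0, 0, -0.5], [0, 0, -0.3], [0, 0, -0.2], [0, 0, 0], [0, 0, 0]], "rot": [[0, 0, 0], [0, 0, 0], [0, 0, 0], [0, 0, 0], [0, 0, 0], [0, 0, 0], [0, 0, 0], [0, 0, 0], [0, 0, 0], [0, 0, 0]]}}

```text
time_s: 42.98
tool_pos: [0.4292, 0.144, -0.0035]
ee_rot: [0.0, 0.478, 0.878, 0.0]
ft_force: [-0.3, 0.1, 0.3]
finger_gap: 0.0855
grip_force: 0.0
```

{"op": "jog_arm", "data": {"gripper": [0.4, 0.4, 0.4, 0.4, 0.4, 0.4, 0.4, 0.4, 0.4, 0.4], "xyz": [[0, 0, 0], [0, 0, 0], [0, 0, 0], [0, 0, 0], [0, 0, 0], [0, 0, 0], [0, 0, 0], [0, 0, 0], [0, 0, 0], [0, 0, 0]], "rot": [[0, 0, 0], [0, 0, 0], [0, 0, 0], [0, 0, 0], [0, 0, 0], [0, 0, 0], [0, 0, 0], [0, 0, 0], [0, 0, 0], [0, 0, 0]], "force": 50}}

```text
time_s: 43.82
tool_pos: [0.4298, 0.1444, -0.0026]
ee_rot: [0.001, 0.478, 0.879, 0.001]
ft_force: [-0.1, 0.9, 5.8]
finger_gap: 0.0491
grip_force: 56.3
```

{"op": "jog_arm", "data": {"gripper": [0.4, 0.4, 0.4, 0.4, 0.4, 0.4, 0.4, 0.4, 0.4, 0.4], "xyz": [[0, 0, 0.3], [0, 0, 0.6], [0, 0, 0.8], [0, 0, 0.8], [0, 0, 0.8], [0, 0, 0.8], [0.4, -0.5, 0.6], [0.5, -0.6, 0.4], [0.5, -0.6, 0], [0.5, -0.6, 0]], "rot": [[0, 0, 0], [0, 0, 0], [0, 0, 0], [0, 0, -0.5], [0, 0, -0.5], [0, 0, -0.5], [0, 0, -0.6], [0, 0, -0.6], [0, 0, -0.6], [0, 0, -0.6]], "force": 70}}

```text
time_s: 44.65
tool_pos: [0.4866, 0.0747, 0.1506]
ee_rot: [0.001, 0.647, 0.763, 0.001]
ft_force: [-0.1, 1.0, -0.2]
finger_gap: 0.0483
grip_force: 72.1
```

{"op": "jog_arm", "data": {"gripper": [0.4, 0.4, 0.4, 0.4, 0.4, 0.4, 0.4, 0.4, 0.4, 0.4], "xyz": [[0.5, -0.6, 0], [0.5, -0.6, 0], [0.5, -0.6, 0], [0.5, -0.6, 0], [0.5, -0.6, 0], [0.39, -0.4, 0], [0, 0, 0], [0, 0, 0], [0, 0, 0], [0, 0, 0]], "rot": [[0, 0, 0], [0, 0, 0], [0, 0, 0], [0, 0, 0], [0, 0, 0], [0, 0, 0], [0, 0, 0], [0, 0, 0], [0, 0, 0], [0, 0, 0]]}}

```text
time_s: 45.48
tool_pos: [0.5714, -0.0259, 0.1488]
ee_rot: [-0.0, 0.645, 0.764, -0.0]
ft_force: [0.1, -0.1, 0.1]
finger_gap: 0.0481
grip_force: 72.2
```

{"op": "jog_arm", "data": {"gripper": [0.4, 0.4, 0.4, 0.4, 0.4, 0.4, 0.4, 0.4, 0.4, 0.4], "xyz": [[0.06, -0.04, -0.3], [0, 0, -0.4], [0, 0, -0.4], [0, 0, -0.3], [0, 0, -0.2], [0, 0, -0.2], [0, 0, 0], [0, 0, 0], [0, 0, 0], [0, 0, 0]], "rot": [[0, 0, 0], [0, 0, 0], [0, 0, 0], [0, 0, 0], [0, 0, 0], [0, 0, 0], [0, 0, 0], [0, 0, 0], [0, 0, 0], [0, 0, 0]]}}

```text
time_s: 46.32
tool_pos: [0.5745, -0.0281, 0.0957]
ee_rot: [0.001, 0.646, 0.763, 0.0]
ft_force: [-0.7, 0.1, -0.6]
finger_gap: 0.048
grip_force: 72.2
```

{"op": "jog_arm", "data": {"gripper": [0.4, 0.4, 0.4, 0.4, 0.4, 0.4, 0.4, 0.4, 0.4, 0.4], "xyz": [[0, 0, -0.12], [0, 0, -0.12], [0, 0, -0.12], [0, 0, -0.12], [0, 0, -0.12], [0, 0, -0.12], [0, 0, 0], [0, 0, 0], [0, 0, 0], [0, 0, 0]], "rot": [[0, 0, 0], [0, 0, 0], [0, 0, 0], [0, 0, 0], [0, 0, 0], [0, 0, 0], [0, 0, 0], [0, 0, 0], [0, 0, 0], [0, 0, 0]]}}

```text
time_s: 47.15
tool_pos: [0.5742, -0.0278, 0.0741]
ee_rot: [0.0, 0.646, 0.764, 0.0]
ft_force: [-2.1, 1.8, 4.9]
finger_gap: 0.0479
grip_force: 74.9
```

{"op": "jog_arm", "data": {"gripper": [0.4, 0.4, 0.4, 0.4, 0.4, 0.4, 0.4, 0.4, 0.4, 0.4], "xyz": [[0, 0, -0.1], [0, 0, -0.1], [0, 0, -0.1], [0, 0, -0.1], [0, 0, 0], [0, 0, 0], [0, 0, 0], [0, 0, 0], [0, 0, 0], [0, 0, 0]], "rot": [[0, 0, 0], [0, 0, 0], [0, 0, 0], [0, 0, 0], [0, 0, 0], [0, 0, 0], [0, 0, 0], [0, 0, 0], [0, 0, 0], [0, 0, 0]]}}

```text
time_s: 47.98
tool_pos: [0.5742, -0.0278, 0.0615]
ee_rot: [0.0, 0.646, 0.764, 0.0]
ft_force: [-0.6, 1.9, 4.8]
finger_gap: 0.0482
grip_force: 74.9
```

{"op": "jog_arm", "data": {"gripper": [1, 1, 1, 1, 1, 1, 1, 1, 1, 1], "xyz": [[0, 0, 0], [0, 0, 0], [0, 0, 0], [0, 0, 0.3], [0, 0, 0.6], [0, 0, 0.8], [0, 0, 0.8], [0, 0, 0.8], [0, 0, 0.4], [0, 0, 0]], "rot": [[0, 0, 0], [0, 0, 0], [0, 0, 0], [0, 0, 0], [0, 0, 0], [0, 0, 0], [0, 0, 0], [0, 0, 0], [0, 0, 0], [0, 0, 0]]}}

```text
time_s: 48.82
tool_pos: [0.5762, -0.0285, 0.1767]
ee_rot: [0.003, 0.646, 0.763, 0.002]
ft_force: [1.2, 0.3, 1.3]
finger_gap: 0.0854
grip_force: 0.0
```

```bash
python3 - <<'E'
from h import *
grab_frame("wrist"); mag(wrist())
E
```

```text
mag top z 0.0782 n 2250 tilt [-0.001 -0.005] sat 36 val 168
```

{"op": "jog_arm", "data": {"gripper": [1, 1, 1, 1, 1, 1, 1, 1, 1, 1], "xyz": [[-0.4, 0.6, 0], [-0.5, 0.9, 0], [-0.5, 0.95, 0], [-0.5, 0.95, 0], [-0.5, 0.95, 0], [-0.5, 0.95, 0], [-0.5, 0.95, -0.4], [-0.5, 0.95, -0.5], [-0.5, 0.95, -0.5], [-0.4, 0.85, -0.4]], "rot": [[0, 0, 0.3], [0, 0, 0.3], [0, 0, 0.3], [0, 0, 0.3], [0, 0, 0.3], [0, 0, 0.3], [0, 0, 0.3], [0, 0, 0.3], [0, 0, 0.3], [0, 0, 0.3]]}}

```text
time_s: 49.75
tool_pos: [0.4266, 0.2427, 0.1145]
ee_rot: [-0.002, 0.518, 0.856, -0.002]
ft_force: [0.9, 0.2, -0.5]
finger_gap: 0.0853
grip_force: 0.0
```

```bash
python3 - <<'E'
from h import *
grab_frame("wrist"); p=blanks()
E
```

```text
blank mid 461.4 383.1 size 50 50 yaw 2.0 top 0.0080 px [407  42  72  79]
blank mid 423.7 261.9 size 48 50 yaw 26.9 top 0.0080 px [302 156  60  60]
blank mid 549.2 324.1 size 51 50 yaw 29.1 top 0.0079 px [460 165  52  54]
tool [0.4263 0.2423 0.1142] tool x yaw 117.7 tool y yaw mod 90 27.7
```

{"op": "jog_arm", "data": {"gripper": [1, 1, 1, 1, 1, 1, 1, 1, 1, 1], "xyz": [[-0.05, 0.34, -0.2], [-0.04, 0.3, -0.4], [0, 0, -0.7], [0, 0, -0.8], [0, 0, -0.7], [0, 0, -0.6], [0, 0, -0.3], [0, 0, -0.2], [0, 0, 0], [0, 0, 0]], "rot": [[0, 0, -0.1], [0, 0, 0], [0, 0, 0], [0, 0, 0], [0, 0, 0], [0, 0, 0], [0, 0, 0], [0, 0, 0], [0, 0, 0], [0, 0, 0]]}}

```text
time_s: 50.73
tool_pos: [0.4277, 0.261, 0.0015]
ee_rot: [0.0, 0.523, 0.852, 0.0]
ft_force: [0.1, -0.0, -0.2]
finger_gap: 0.0854
grip_force: 0.0
```

{"op": "jog_arm", "data": {"gripper": [0.4, 0.4, 0.4, 0.4, 0.4, 0.4, 0.4, 0.4, 0.4, 0.4], "xyz": [[0, 0, 0], [0, 0, 0], [0, 0, 0], [0, 0, 0], [0, 0, 0], [0, 0, 0], [0, 0, 0], [0, 0, 0], [0, 0, 0], [0, 0, 0]], "rot": [[0, 0, 0], [0, 0, 0], [0, 0, 0], [0, 0, 0], [0, 0, 0], [0, 0, 0], [0, 0, 0], [0, 0, 0], [0, 0, 0], [0, 0, 0]], "force": 50}}

```text
time_s: 51.57
tool_pos: [0.4286, 0.2618, 0.0029]
ee_rot: [0.001, 0.523, 0.852, 0.001]
ft_force: [0.2, -0.1, 6.1]
finger_gap: 0.0482
grip_force: 52.1
```

Shallow grip; regrip 5 mm lower.

{"op": "jog_arm", "data": {"gripper": [1, 1, 1, 1, 1, 1, 1, 1, 1, 1], "xyz": [[0, 0, 0], [0, 0, 0], [0, 0, 0], [0, 0, 0], [0, 0, 0], [-0.1, 0.03, -0.1], [0, 0, -0.06], [0, 0, 0], [0, 0, 0], [0, 0, 0]], "rot": [[0, 0, 0], [0, 0, 0], [0, 0, 0], [0, 0, 0], [0, 0, 0], [0, 0, 0], [0, 0, 0], [0, 0, 0], [0, 0, 0], [0, 0, 0]]}}

```text
time_s: 52.4
tool_pos: [0.4241, 0.2621, -0.0037]
ee_rot: [-0.0, 0.523, 0.852, -0.0]
ft_force: [0.4, -0.6, 0.3]
finger_gap: 0.0858
grip_force: 0.0
```

{"op": "jog_arm", "data": {"gripper": [0.4, 0.4, 0.4, 0.4, 0.4, 0.4, 0.4, 0.4, 0.4, 0.4], "xyz": [[0, 0, 0], [0, 0, 0], [0, 0, 0], [0, 0, 0], [0, 0, 0], [0, 0, 0], [0, 0, 0], [0, 0, 0], [0, 0, 0], [0, 0, 0]], "rot": [[0, 0, 0], [0, 0, 0], [0, 0, 0], [0, 0, 0], [0, 0, 0], [0, 0, 0], [0, 0, 0], [0, 0, 0], [0, 0, 0], [0, 0, 0]], "force": 50}}

```text
time_s: 53.23
tool_pos: [0.4251, 0.2625, -0.0026]
ee_rot: [0.001, 0.523, 0.852, 0.001]
ft_force: [1.0, -0.0, 5.6]
finger_gap: 0.0487
grip_force: 55.4
```

{"op": "jog_arm", "data": {"gripper": [0.4, 0.4, 0.4, 0.4, 0.4, 0.4, 0.4, 0.4, 0.4, 0.4], "xyz": [[0, 0, 0.3], [0, 0, 0.6], [0, 0, 0.8], [0, 0, 0.8], [0, 0, 0.8], [0, 0, 0.8], [0.3, -0.6, 0.6], [0.45, -0.85, 0.4], [0.45, -0.9, 0], [0.45, -0.9, 0]], "rot": [[0, 0, 0], [0, 0, 0], [0, 0, 0], [0, 0, -0.4], [0, 0, -0.4], [0, 0, -0.4], [0, 0, -0.4], [0, 0, -0.4], [0, 0, -0.4], [0, 0, -0.48]], "force": 70}}

```text
time_s: 54.07
tool_pos: [0.4745, 0.1639, 0.1507]
ee_rot: [0.001, 0.645, 0.764, 0.001]
ft_force: [-0.0, 0.4, -1.1]
finger_gap: 0.0479
grip_force: 72.8
```

{"op": "jog_arm", "data": {"gripper": [0.4, 0.4, 0.4, 0.4, 0.4, 0.4, 0.4, 0.4, 0.4, 0.4], "xyz": [[0.45, -0.9, 0], [0.45, -0.9, 0], [0.45, -0.9, 0], [0.45, -0.9, 0], [0.45, -0.9, 0], [0.45, -0.9, 0], [0.4, -0.7, 0], [0.22, -0.3, 0], [0, 0, 0], [0, 0, 0]], "rot": [[0, 0, 0], [0, 0, 0], [0, 0, 0], [0, 0, 0], [0, 0, 0], [0, 0, 0], [0, 0, 0], [0, 0, 0], [0, 0, 0], [0, 0, 0]]}}

```text
time_s: 54.9
tool_pos: [0.5726, -0.0271, 0.1487]
ee_rot: [-0.001, 0.645, 0.764, -0.0]
ft_force: [-0.7, -0.1, -1.0]
finger_gap: 0.048
grip_force: 72.8
```

{"op": "jog_arm", "data": {"gripper": [0.4, 0.4, 0.4, 0.4, 0.4, 0.4, 0.4, 0.4, 0.4, 0.4], "xyz": [[0, 0, 0], [0, 0, 0], [0, 0, 0], [0, 0, 0], [0, 0, 0], [0, 0, 0], [0, 0, 0], [0, 0, 0], [0, 0, 0], [0, 0, 0]], "rot": [[0, 0, 0], [0, 0, 0], [0, 0, 0], [0, 0, 0], [0, 0, 0], [0, 0, 0], [0, 0, 0], [0, 0, 0], [0, 0, 0], [0, 0, 0]]}}

```text
time_s: 55.73
tool_pos: [0.5733, -0.0275, 0.1494]
ee_rot: [-0.0, 0.645, 0.764, -0.0]
ft_force: [-0.6, -0.1, 0.4]
finger_gap: 0.0479
grip_force: 72.8
```

Same descent and press as before (slightly deeper as the spring is stiffer).

{"op": "jog_arm", "data": {"gripper": [0.4, 0.4, 0.4, 0.4, 0.4, 0.4, 0.4, 0.4, 0.4, 0.4], "xyz": [[0, 0, -0.3], [0, 0, -0.4], [0, 0, -0.4], [0, 0, -0.3], [0, 0, -0.2], [0, 0, -0.2], [0, 0, 0], [0, 0, 0], [0, 0, 0], [0, 0, 0]], "rot": [[0, 0, 0], [0, 0, 0], [0, 0, 0], [0, 0, 0], [0, 0, 0], [0, 0, 0], [0, 0, 0], [0, 0, 0], [0, 0, 0], [0, 0, 0]]}}

```text
time_s: 56.57
tool_pos: [0.574, -0.0275, 0.0963]
ee_rot: [0.001, 0.645, 0.764, 0.0]
ft_force: [0.2, -0.2, -0.5]
finger_gap: 0.0476
grip_force: 72.8
```

{"op": "jog_arm", "data": {"gripper": [0.4, 0.4, 0.4, 0.4, 0.4, 0.4, 0.4, 0.4, 0.4, 0.4], "xyz": [[0, 0, -0.12], [0, 0, -0.12], [0, 0, -0.12], [0, 0, -0.12], [0, 0, -0.12], [0, 0, -0.12], [0, 0, 0], [0, 0, 0], [0, 0, 0], [0, 0, 0]], "rot": [[0, 0, 0], [0, 0, 0], [0, 0, 0], [0, 0, 0], [0, 0, 0], [0, 0, 0], [0, 0, 0], [0, 0, 0], [0, 0, 0], [0, 0, 0]]}}

```text
time_s: 57.4
tool_pos: [0.574, -0.0268, 0.075]
ee_rot: [0.001, 0.645, 0.764, 0.001]
ft_force: [-0.5, 3.0, 5.5]
finger_gap: 0.0478
grip_force: 74.5
```

{"op": "jog_arm", "data": {"gripper": [0.4, 0.4, 0.4, 0.4, 0.4, 0.4, 0.4, 0.4, 0.4, 0.4], "xyz": [[0, 0, -0.1], [0, 0, -0.1], [0, 0, -0.1], [0, 0, -0.1], [0, 0, -0.02], [0, 0, 0], [0, 0, 0], [0, 0, 0], [0, 0, 0], [0, 0, 0]], "rot": [[0, 0, 0], [0, 0, 0], [0, 0, 0], [0, 0, 0], [0, 0, 0], [0, 0, 0], [0, 0, 0], [0, 0, 0], [0, 0, 0], [0, 0, 0]]}}

```text
time_s: 58.23
tool_pos: [0.574, -0.0269, 0.0618]
ee_rot: [0.0, 0.645, 0.764, 0.001]
ft_force: [0.2, 4.2, 5.2]
finger_gap: 0.0478
grip_force: 74.3
```

{"op": "jog_arm", "data": {"gripper": [1, 1, 1, 1, 1, 1, 1, 1, 1, 1], "xyz": [[0, 0, 0], [0, 0, 0], [0, 0, 0], [0, 0, 0.3], [0, 0, 0.6], [0, 0, 0.8], [0, 0, 0.8], [0, 0, 0.8], [0, 0, 0.4], [0, 0, 0]], "rot": [[0, 0, 0], [0, 0, 0], [0, 0, 0], [0, 0, 0], [0, 0, 0], [0, 0, 0], [0, 0, 0], [0, 0, 0], [0, 0, 0], [0, 0, 0]]}}

```text
time_s: 59.07
tool_pos: [0.5755, -0.0281, 0.1765]
ee_rot: [0.003, 0.645, 0.764, 0.002]
ft_force: [1.0, -0.5, 0.3]
finger_gap: 0.0855
grip_force: 0.0
```

```bash
python3 - <<'E'
from h import *
grab_frame("wrist"); mag(wrist())
E
```

```text
mag top z 0.0782 n 2235 tilt [-0.001  0.001] sat 36 val 168
```

Three in. Now the one at (0.461, 0.383), going round the panel.

{"op": "jog_arm", "data": {"gripper": [1, 1, 1, 1, 1, 1, 1, 1, 1, 1], "xyz": [[-0.6, 0.3, 0], [-0.6, 0.5, 0], [-0.6, 0.7, 0], [-0.6, 0.8, 0], [-0.6, 0.9, 0], [-0.6, 0.9, 0], [0, 0.9, 0], [0, 0.9, 0], [0, 0.9, 0], [0, 0.9, 0]], "rot": [[0, 0, -0.2], [0, 0, -0.2], [0, 0, -0.2], [0, 0, -0.2], [0, 0, -0.2], [0, 0, -0.2], [0, 0, 0], [0, 0, 0], [0, 0, 0], [0, 0, 0]]}}

```text
time_s: 60.0
tool_pos: [0.4635, 0.2044, 0.1695]
ee_rot: [-0.001, 0.692, 0.722, -0.002]
ft_force: [0.6, -0.6, -0.7]
finger_gap: 0.0854
grip_force: 0.0
```

{"op": "jog_arm", "data": {"gripper": [1, 1, 1, 1, 1, 1, 1, 1, 1, 1], "xyz": [[0, 0.9, -0.2], [0, 0.9, -0.3], [0, 0.9, -0.3], [0, 0.9, -0.3], [0, 0.9, -0.3], [0, 0.8, -0.3], [-0.1, 0.5, -0.3], [-0.05, 0.2, 0], [0, 0, 0], [0, 0, 0]], "rot": [[0, 0, 0], [0, 0, 0], [0, 0, 0], [0, 0, 0], [0, 0, 0], [0, 0, 0], [0, 0, 0], [0, 0, 0], [0, 0, 0], [0, 0, 0]]}}

```text
time_s: 60.83
tool_pos: [0.4604, 0.3826, 0.1116]
ee_rot: [0.0, 0.692, 0.722, -0.001]
ft_force: [0.3, -1.3, 0.8]
finger_gap: 0.0854
grip_force: 0.0
```

```bash
python3 - <<'E'
from h import *
grab_frame("wrist"); p=blanks()
E
```

```text
blank mid 462.7 385.3 size 49 49 yaw 2.4 top 0.0081 px [293 173  61  57]
blank mid 550.0 326.8 size 50 52 yaw 29.1 top 0.0080 px [382 234  61  61]
tool [0.4615 0.3826 0.1132] tool x yaw 92.4 tool y yaw mod 90 2.4
```

{"op": "jog_arm", "data": {"gripper": [1, 1, 1, 1, 1, 1, 1, 1, 1, 1], "xyz": [[0.02, 0.04, -0.3], [0.02, 0.04, -0.5], [0, 0, -0.7], [0, 0, -0.8], [0, 0, -0.7], [0, 0, -0.5], [0, 0, -0.3], [0, 0, -0.13], [0, 0, 0], [0, 0, 0]], "rot": [[0, 0, 0], [0, 0, 0], [0, 0, 0], [0, 0, 0], [0, 0, 0], [0, 0, 0], [0, 0, 0], [0, 0, 0], [0, 0, 0], [0, 0, 0]]}}

```text
time_s: 61.82
tool_pos: [0.4627, 0.3862, -0.0048]
ee_rot: [0.0, 0.692, 0.722, 0.001]
ft_force: [-0.3, 0.2, 0.4]
finger_gap: 0.0849
grip_force: 0.0
```

{"op": "jog_arm", "data": {"gripper": [0.4, 0.4, 0.4, 0.4, 0.4, 0.4, 0.4, 0.4, 0.4, 0.4], "xyz": [[0, 0, 0], [0, 0, 0], [0, 0, 0], [0, 0, 0], [0, 0, 0], [0, 0, 0], [0, 0, 0], [0, 0, 0], [0, 0, 0], [0, 0, 0]], "rot": [[0, 0, 0], [0, 0, 0], [0, 0, 0], [0, 0, 0], [0, 0, 0], [0, 0, 0], [0, 0, 0], [0, 0, 0], [0, 0, 0], [0, 0, 0]], "force": 50}}

```text
time_s: 62.65
tool_pos: [0.4634, 0.3873, -0.0025]
ee_rot: [0.0, 0.692, 0.722, 0.002]
ft_force: [-2.2, -0.6, 6.5]
finger_gap: 0.0485
grip_force: 56.1
```

{"op": "jog_arm", "data": {"gripper": [0.4, 0.4, 0.4, 0.4, 0.4, 0.4, 0.4, 0.4, 0.4, 0.4], "xyz": [[0, 0, 0.3], [0, 0, 0.6], [0, 0, 0.8], [0, 0, 0.8], [0, 0, 0.8], [0, -0.5, 0.8], [0, -0.8, 0.65], [0, -0.9, 0.4], [0, -0.9, 0], [0, -0.9, 0]], "rot": [[0, 0, 0], [0, 0, 0], [0, 0, 0], [0, 0, 0.2], [0, 0, 0.2], [0, 0, 0.2], [0, 0, 0.2], [0, 0, 0.2], [0, 0, 0.2], [0, 0, 0]], "force": 70}}

```text
time_s: 63.48
tool_pos: [0.4629, 0.2655, 0.1512]
ee_rot: [0.001, 0.644, 0.765, 0.002]
ft_force: [0.0, 0.1, -0.9]
finger_gap: 0.048
grip_force: 72.3
```

{"op": "jog_arm", "data": {"gripper": [0.4, 0.4, 0.4, 0.4, 0.4, 0.4, 0.4, 0.4, 0.4, 0.4], "xyz": [[0, -0.95, 0], [0, -0.95, 0], [0, -0.95, 0], [0, -0.95, 0], [0, -0.95, 0], [0, -0.95, 0], [0.5, -0.95, 0], [0.5, -0.95, 0], [0.5, -0.95, 0], [0.5, -0.9, 0]], "rot": [[0, 0, 0], [0, 0, 0], [0, 0, 0], [0, 0, 0], [0, 0, 0], [0, 0, 0], [0, 0, 0], [0, 0, 0], [0, 0, 0], [0, 0, 0]]}}

```text
time_s: 64.32
tool_pos: [0.5224, -0.0192, 0.1495]
ee_rot: [0.0, 0.645, 0.764, 0.0]
ft_force: [-0.0, 0.3, -0.6]
finger_gap: 0.0479
grip_force: 72.3
```

{"op": "jog_arm", "data": {"gripper": [0.4, 0.4, 0.4, 0.4, 0.4, 0.4, 0.4, 0.4, 0.4, 0.4], "xyz": [[0.6, -0.2, 0], [0.6, -0.13, 0], [0.4, 0, 0], [0.08, 0, 0], [0, 0, 0], [0, 0, 0], [0, 0, 0], [0, 0, 0], [0, 0, 0], [0, 0, 0]], "rot": [[0, 0, 0], [0, 0, 0], [0, 0, 0], [0, 0, 0], [0, 0, 0], [0, 0, 0], [0, 0, 0], [0, 0, 0], [0, 0, 0], [0, 0, 0]]}}

```text
time_s: 65.15
tool_pos: [0.572, -0.0272, 0.149]
ee_rot: [0.0, 0.645, 0.764, 0.0]
ft_force: [-1.1, -0.1, -0.6]
finger_gap: 0.0478
grip_force: 72.3
```

{"op": "jog_arm", "data": {"gripper": [0.4, 0.4, 0.4, 0.4, 0.4, 0.4, 0.4, 0.4, 0.4, 0.4], "xyz": [[0.04, 0, -0.3], [0, 0, -0.4], [0, 0, -0.4], [0, 0, -0.3], [0, 0, -0.2], [0, 0, -0.2], [0, 0, 0], [0, 0, 0], [0, 0, 0], [0, 0, 0]], "rot": [[0, 0, 0], [0, 0, 0], [0, 0, 0], [0, 0, 0], [0, 0, 0], [0, 0, 0], [0, 0, 0], [0, 0, 0], [0, 0, 0], [0, 0, 0]]}}

```text
time_s: 65.98
tool_pos: [0.5727, -0.0256, 0.0939]
ee_rot: [-0.002, 0.645, 0.764, 0.001]
ft_force: [-1.4, 5.8, -1.2]
finger_gap: 0.0481
grip_force: 72.3
```

{"op": "jog_arm", "data": {"gripper": [0.4, 0.4, 0.4, 0.4, 0.4, 0.4, 0.4, 0.4, 0.4, 0.4], "xyz": [[0, 0, -0.12], [0, 0, -0.12], [0, 0, -0.12], [0, 0, -0.12], [0, 0, -0.12], [0, 0, -0.12], [0, 0, 0], [0, 0, 0], [0, 0, 0], [0, 0, 0]], "rot": [[0, 0, 0], [0, 0, 0], [0, 0, 0], [0, 0, 0], [0, 0, 0], [0, 0, 0], [0, 0, 0], [0, 0, 0], [0, 0, 0], [0, 0, 0]]}}

```text
time_s: 66.82
tool_pos: [0.5737, -0.0248, 0.0756]
ee_rot: [-0.001, 0.644, 0.765, 0.002]
ft_force: [-3.4, 7.3, 8.4]
finger_gap: 0.048
grip_force: 74.5
```

{"op": "jog_arm", "data": {"gripper": [0.4, 0.4, 0.4, 0.4, 0.4, 0.4, 0.4, 0.4, 0.4, 0.4], "xyz": [[0, 0, -0.1], [0, 0, -0.1], [0, 0, -0.1], [0, 0, -0.1], [0, 0, -0.03], [0, 0, 0], [0, 0, 0], [0, 0, 0], [0, 0, 0], [0, 0, 0]], "rot": [[0, 0, 0], [0, 0, 0], [0, 0, 0], [0, 0, 0], [0, 0, 0], [0, 0, 0], [0, 0, 0], [0, 0, 0], [0, 0, 0], [0, 0, 0]]}}

```text
time_s: 67.65
tool_pos: [0.5737, -0.0248, 0.0618]
ee_rot: [-0.001, 0.644, 0.765, 0.002]
ft_force: [-3.1, 7.2, 6.1]
finger_gap: 0.0478
grip_force: 74.1
```

{"op": "jog_arm", "data": {"gripper": [1, 1, 1, 1, 1, 1, 1, 1, 1, 1], "xyz": [[0, 0, 0], [0, 0, 0], [0, 0, 0], [0, 0, 0.3], [0, 0, 0.6], [0, 0, 0.8], [0, 0, 0.8], [0, 0, 0.8], [0, 0, 0.4], [0, 0, 0]], "rot": [[0, 0, 0], [0, 0, 0], [0, 0, 0], [0, 0, 0], [0, 0, 0], [0, 0, 0], [0, 0, 0], [0, 0, 0], [0, 0, 0], [0, 0, 0]]}}

```text
time_s: 68.48
tool_pos: [0.5761, -0.0282, 0.176]
ee_rot: [0.004, 0.645, 0.764, 0.002]
ft_force: [0.5, 0.6, 0.3]
finger_gap: 0.0849
grip_force: 0.0
```

```bash
python3 - <<'E'
from h import *
grab_frame("wrist"); mag(wrist())
E
```

```text
mag top z 0.0782 n 2217 tilt [-0.002  0.002] sat 36 val 168
```

Four in. Last blank at (0.550, 0.327).

{"op": "jog_arm", "data": {"gripper": [1, 1, 1, 1, 1, 1, 1, 1, 1, 1], "xyz": [[-0.6, 0.3, 0], [-0.6, 0.5, 0], [-0.6, 0.7, 0], [-0.6, 0.8, 0], [-0.6, 0.9, 0], [0, 0.9, 0], [0, 0.9, 0], [0, 0.9, 0], [0, 0.9, 0], [0, 0.9, 0]], "rot": [[0, 0, 0.3], [0, 0, 0.3], [0, 0, 0.3], [0, 0, 0.3], [0, 0, 0.3], [0, 0, 0.3], [0, 0, 0.3], [0, 0, 0.3], [0, 0, 0.4], [0, 0, 0.4]]}}

```text
time_s: 69.42
tool_pos: [0.482, 0.2044, 0.1686]
ee_rot: [-0.001, 0.508, 0.862, -0.002]
ft_force: [0.4, -0.2, -0.2]
finger_gap: 0.0858
grip_force: 0.0
```

{"op": "jog_arm", "data": {"gripper": [1, 1, 1, 1, 1, 1, 1, 1, 1, 1], "xyz": [[0, 0.9, 0], [0, 0.9, 0], [0, 0.9, 0], [0.3, 0.8, -0.4], [0.5, 0.5, -0.5], [0.5, 0.1, -0.5], [0.5, 0, -0.5], [0.3, 0, 0], [0, 0, 0], [0, 0, 0]], "rot": [[0, 0, 0], [0, 0, 0], [0, 0, 0], [0, 0, 0], [0, 0, 0], [0, 0, 0], [0, 0, 0], [0, 0, 0], [0, 0, 0], [0, 0, 0]]}}

```text
time_s: 70.25
tool_pos: [0.5454, 0.3258, 0.1116]
ee_rot: [-0.001, 0.509, 0.861, -0.002]
ft_force: [-0.0, 0.3, 0.4]
finger_gap: 0.0858
grip_force: 0.0
```

```bash
python3 - <<'E'
from h import *
grab_frame("wrist"); p=blanks()
E
```

```text
blank mid 551.3 325.3 size 50 49 yaw 28.9 top 0.0080 px [297 180  60  56]
tool [0.546  0.3265 0.1144] tool x yaw 118.9 tool y yaw mod 90 28.9
```

{"op": "jog_arm", "data": {"gripper": [1, 1, 1, 1, 1, 1, 1, 1, 1, 1], "xyz": [[0.08, -0.03, -0.3], [0.08, 0, -0.5], [0, 0, -0.7], [0, 0, -0.8], [0, 0, -0.7], [0, 0, -0.5], [0, 0, -0.3], [0, 0, -0.13], [0, 0, 0], [0, 0, 0]], "rot": [[0, 0, 0], [0, 0, 0], [0, 0, 0], [0, 0, 0], [0, 0, 0], [0, 0, 0], [0, 0, 0], [0, 0, 0], [0, 0, 0], [0, 0, 0]]}}

```text
time_s: 71.23
tool_pos: [0.552, 0.326, -0.0026]
ee_rot: [0.0, 0.509, 0.861, 0.001]
ft_force: [0.8, -0.1, -1.0]
finger_gap: 0.0854
grip_force: 0.0
```

{"op": "jog_arm", "data": {"gripper": [0.4, 0.4, 0.4, 0.4, 0.4, 0.4, 0.4, 0.4, 0.4, 0.4], "xyz": [[0, 0, 0], [0, 0, 0], [0, 0, 0], [0, 0, 0], [0, 0, 0], [0, 0, 0], [0, 0, 0], [0, 0, 0], [0, 0, 0], [0, 0, 0]], "rot": [[0, 0, 0], [0, 0, 0], [0, 0, 0], [0, 0, 0], [0, 0, 0], [0, 0, 0], [0, 0, 0], [0, 0, 0], [0, 0, 0], [0, 0, 0]], "force": 50}}

```text
time_s: 72.07
tool_pos: [0.5526, 0.3262, -0.0019]
ee_rot: [0.001, 0.509, 0.861, 0.001]
ft_force: [0.4, -1.0, 5.8]
finger_gap: 0.0485
grip_force: 54.0
```

{"op": "jog_arm", "data": {"gripper": [0.4, 0.4, 0.4, 0.4, 0.4, 0.4, 0.4, 0.4, 0.4, 0.4], "xyz": [[0, 0, 0.3], [0, 0, 0.6], [0, 0, 0.8], [-0.5, 0, 0.8], [-0.5, 0, 0.8], [-0.5, 0, 0.8], [-0.5, 0, 0.6], [-0.5, -0.4, 0.4], [0, -0.8, 0], [0, -0.9, 0]], "rot": [[0, 0, 0], [0, 0, 0], [0, 0, 0], [0, 0, -0.4], [0, 0, -0.4], [0, 0, -0.4], [0, 0, -0.5], [0, 0, -0.5], [0, 0, -0.5], [0, 0, -0.5]], "force": 70}}

```text
time_s: 72.9
tool_pos: [0.4758, 0.2633, 0.1507]
ee_rot: [0.0, 0.645, 0.764, 0.001]
ft_force: [0.6, -0.6, -1.4]
finger_gap: 0.0478
grip_force: 73.4
```

{"op": "jog_arm", "data": {"gripper": [0.4, 0.4, 0.4, 0.4, 0.4, 0.4, 0.4, 0.4, 0.4, 0.4], "xyz": [[0, -0.9, 0], [0, -0.9, 0], [0, -0.9, 0], [0, -0.9, 0], [0, -0.9, 0], [0, -0.9, 0], [0.5, -0.9, 0], [0.5, -0.9, 0], [0.5, -0.9, 0], [0.5, -0.7, 0]], "rot": [[0, 0, 0], [0, 0, 0], [0, 0, 0], [0, 0, 0], [0, 0, 0], [0, 0, 0], [0, 0, 0], [0, 0, 0], [0, 0, 0], [0, 0, 0]]}}

```text
time_s: 73.73
tool_pos: [0.5361, -0.0033, 0.149]
ee_rot: [-0.0, 0.646, 0.764, -0.001]
ft_force: [-0.9, 0.9, -0.2]
finger_gap: 0.0476
grip_force: 73.4
```

{"op": "jog_arm", "data": {"gripper": [0.4, 0.4, 0.4, 0.4, 0.4, 0.4, 0.4, 0.4, 0.4, 0.4], "xyz": [[0.7, -0.4, 0], [0.4, -0.3, 0], [0.1, -0.18, 0], [0, 0, 0], [0, 0, 0], [0, 0, 0], [0, 0, 0], [0, 0, 0], [0, 0, 0], [0, 0, 0]], "rot": [[0, 0, 0], [0, 0, 0], [0, 0, 0], [0, 0, 0], [0, 0, 0], [0, 0, 0], [0, 0, 0], [0, 0, 0], [0, 0, 0], [0, 0, 0]]}}

```text
time_s: 74.57
tool_pos: [0.5722, -0.0273, 0.1496]
ee_rot: [0.0, 0.645, 0.764, 0.0]
ft_force: [0.5, 0.1, -0.0]
finger_gap: 0.0476
grip_force: 73.4
```

{"op": "jog_arm", "data": {"gripper": [0.4, 0.4, 0.4, 0.4, 0.4, 0.4, 0.4, 0.4, 0.4, 0.4], "xyz": [[0.03, 0, -0.3], [0, 0, -0.4], [0, 0, -0.4], [0, 0, -0.3], [0, 0, -0.2], [0, 0, -0.2], [0, 0, 0], [0, 0, 0], [0, 0, 0], [0, 0, 0]], "rot": [[0, 0, 0], [0, 0, 0], [0, 0, 0], [0, 0, 0], [0, 0, 0], [0, 0, 0], [0, 0, 0], [0, 0, 0], [0, 0, 0], [0, 0, 0]]}}

```text
time_s: 75.4
tool_pos: [0.5734, -0.0274, 0.0959]
ee_rot: [-0.0, 0.645, 0.764, 0.0]
ft_force: [-1.5, 3.0, -0.5]
finger_gap: 0.0478
grip_force: 73.3
```

{"op": "jog_arm", "data": {"gripper": [0.4, 0.4, 0.4, 0.4, 0.4, 0.4, 0.4, 0.4, 0.4, 0.4], "xyz": [[0, 0, -0.12], [0, 0, -0.12], [0, 0, -0.12], [0, 0, -0.12], [0, 0, -0.12], [0, 0, -0.12], [0, 0, 0], [0, 0, 0], [0, 0, 0], [0, 0, 0]], "rot": [[0, 0, 0], [0, 0, 0], [0, 0, 0], [0, 0, 0], [0, 0, 0], [0, 0, 0], [0, 0, 0], [0, 0, 0], [0, 0, 0], [0, 0, 0]]}}

```text
time_s: 76.23
tool_pos: [0.574, -0.0264, 0.0767]
ee_rot: [0.0, 0.645, 0.765, 0.002]
ft_force: [-4.4, 5.2, 8.1]
finger_gap: 0.0481
grip_force: 74.4
```

{"op": "jog_arm", "data": {"gripper": [0.4, 0.4, 0.4, 0.4, 0.4, 0.4, 0.4, 0.4, 0.4, 0.4], "xyz": [[0, 0, -0.1], [0, 0, -0.1], [0, 0, -0.1], [0, 0, -0.1], [0, 0, -0.05], [0, 0, 0], [0, 0, 0], [0, 0, 0], [0, 0, 0], [0, 0, 0]], "rot": [[0, 0, 0], [0, 0, 0], [0, 0, 0], [0, 0, 0], [0, 0, 0], [0, 0, 0], [0, 0, 0], [0, 0, 0], [0, 0, 0], [0, 0, 0]]}}

```text
time_s: 77.07
tool_pos: [0.574, -0.0264, 0.0624]
ee_rot: [0.0, 0.645, 0.765, 0.002]
ft_force: [-2.7, 5.8, 5.9]
finger_gap: 0.048
grip_force: 74.1
```

{"op": "jog_arm", "data": {"gripper": [1, 1, 1, 1, 1, 1, 1, 1, 1, 1], "xyz": [[0, 0, 0], [0, 0, 0], [0, 0, 0], [0, 0, 0.3], [0, 0, 0.6], [0, 0, 0.8], [0, 0, 0.8], [0, 0, 0.8], [0, 0, 0.4], [0, 0, 0]], "rot": [[0, 0, 0], [0, 0, 0], [0, 0, 0], [0, 0, 0], [0, 0, 0], [0, 0, 0], [0, 0, 0], [0, 0, 0], [0, 0, 0], [0, 0, 0]]}}

```text
time_s: 77.9
tool_pos: [0.5758, -0.0284, 0.176]
ee_rot: [0.004, 0.645, 0.764, 0.002]
ft_force: [0.9, -0.7, -0.5]
finger_gap: 0.0851
grip_force: 0.0
```

```bash
python3 - <<'E'
from h import *
grab_frame("wrist"); p=wrist(); mag(p)
for n in ("side",):
    p=grab_frame(n); c=p["image"]
    hsv=cv2.cvtColor(c,cv2.COLOR_RGB2HSV); X=cloud(p); m=(hsv[...,1]<70)&(hsv[...,2]>190)&(X[...,2]>.003)&(X[...,2]<.03)&(X[...,0]<.65)&(X[...,1]>.05); print("cream left",m.sum())
E
```

```text
mag top z 0.0782 n 2222 tilt [-0.    -0.003] sat 36 val 168
cream left 16
```

All five are in. A last look at plate, bar and wedge from above.

{"op": "jog_arm", "data": {"gripper": [1, 1, 1, 1, 1, 1, 1, 1, 1, 1], "xyz": [[0, 0, 0.6], [0, 0, 0.6], [-0.2, -0.2, 0.5], [-0.3, -0.3, 0.3], [-0.3, -0.4, 0], [-0.3, -0.4, 0], [-0.3, -0.4, 0], [-0.3, -0.4, 0], [-0.3, -0.4, 0], [-0.3, -0.4, 0]], "rot": [[0, 0, -0.9], [0, 0, -0.9], [0, 0, -0.9], [0, 0, -0.9], [0, 0, -0.9], [0, 0, -0.9], [0, 0, -0.9], [0, 0, -0.9], [0, 0, -0.9], [0, 0, -0.9]]}}

```text
time_s: 78.88
tool_pos: [0.5027, -0.1149, 0.2286]
ee_rot: [-0.002, 0.923, 0.386, -0.002]
ft_force: [-0.5, 0.3, 0.2]
finger_gap: 0.0854
grip_force: 0.0
```

{"op": "jog_arm", "data": {"gripper": [1, 1, 1, 1, 1, 1, 1, 1, 1, 1], "xyz": [[-0.2, -0.4, 0], [-0.2, -0.4, 0], [0, -0.4, 0], [0, -0.3, 0], [0, 0, 0], [0, 0, 0], [0, 0, 0], [0, 0, 0], [0, 0, 0], [0, 0, 0]], "rot": [[0, 0, -0.9], [0, 0, -0.9], [0, 0, -0.9], [0, 0, -0.9], [0, 0, -0.9], [0, 0, -0.9], [0, 0, -0.6], [0, 0, 0], [0, 0, 0], [0, 0, 0]]}}

```text
time_s: 79.72
tool_pos: [0.4917, -0.1595, 0.2299]
ee_rot: [-0.001, 0.996, 0.085, -0.001]
ft_force: [0.8, 0.8, -0.5]
finger_gap: 0.0854
grip_force: 0.0
```

```bash
python3 - <<'E'
from h import *
grab_frame("wrist"); p=wrist(); mag(p); X=wcloud(p); save(p,"w11"); print(r.get_state()["tool_pos"])
for k,z in [("nest",.027),("plate_mid",.027),("bar_post",.048),("wedge_post",.048)]:
    for q in finder.landmark_of(p,k)[:1]: print(k,round(q["confidence"],2),np.round(q["point"],1),ww(p,q["point"],z)[0])
a=np.radians(9.6); d=X[...,:2]-np.array([.558,-.093]); px=d[...,0]*np.cos(a)+d[...,1]*np.sin(a); py=-d[...,0]*np.sin(a)+d[...,1]*np.cos(a)
for c0 in (-.085,-.067,-.05):
    m=(abs(py-c0)<.006)&(px>-.04)&(px<.12); o=np.argsort(px[m]); xs=px[m][o]; zs=X[...,2][m][o]
    print(c0,[(round(b,3),round(float(np.median(zs[(xs>=b)&(xs<b+.002)])),4)) for b in list(np.arange(-.022,-.006,.002))+list(np.arange(.076,.104,.002)) if ((xs>=b)&(xs<b+.002)).sum()>1])
c=cv2.imread("pics/w11.png")[0:280,170:470]; cv2.imwrite("pics/w11c.png",cv2.resize(c,None,fx=2.1,fy=2.1,interpolation=2))
E
```

```text
mag top z 0.0781 n 1417 tilt [0.001 0.   ] sat 21 val 246
[ 0.492  -0.1595  0.2306]
plate_mid 0.89 [334.1  80.6] [ 0.6004 -0.1536  0.027 ]
bar_post 0.92 [375.  196.3] [ 0.4847 -0.2195  0.048 ]
wedge_post 0.91 [311.7 170.9] [ 0.5009 -0.1463  0.048 ]
-0.085 [(np.float64(-0.022), 0.028), (np.float64(-0.02), 0.0278), (np.float64(-0.018), 0.0279), (np.float64(-0.016), 0.027), (np.float64(-0.014), 0.0297), (np.float64(-0.012), 0.0303), (np.float64(-0.01), 0.0302), (np.float64(-0.008), 0.0298), (np.float64(0.076), 0.03), (np.float64(0.078), 0.0302), (np.float64(0.08), 0.0299), (np.float64(0.082), 0.0298), (np.float64(0.084), 0.0302), (np.float64(0.086), 0.0275), (np.float64(0.088), 0.0282), (np.float64(0.09), 0.0294), (np.float64(0.092), 0.0302), (np.float64(0.094), 0.029), (np.float64(0.096), 0.0282), (np.float64(0.098), 0.0268), (np.float64(0.102), 0.0102)]
-0.067 [(np.float64(-0.022), 0.0282), (np.float64(-0.02), 0.0281), (np.float64(-0.018), 0.0277), (np.float64(-0.016), 0.027), (np.float64(-0.014), 0.0297), (np.float64(-0.012), 0.0301), (np.float64(-0.01), 0.0303), (np.float64(-0.008),
[... 244 characters left out ...]
float64(0.092), 0.0281), (np.float64(0.094), 0.0282), (np.float64(0.096), 0.0276), (np.float64(0.102), 0.0102)]
-0.05 [(np.float64(-0.022), 0.0271), (np.float64(-0.02), 0.0284), (np.float64(-0.018), 0.0278), (np.float64(-0.016), 0.0269), (np.float64(-0.014), 0.0296), (np.float64(-0.012), 0.0304), (np.float64(-0.01), 0.0302), (np.float64(-0.008), 0.0295), (np.float64(0.076), 0.0302), (np.float64(0.078), 0.0297), (np.float64(0.08), 0.0298), (np.float64(0.082), 0.0302), (np.float64(0.084), 0.0298), (np.float64(0.086), 0.0287), (np.float64(0.088), 0.028), (np.float64(0.09), 0.029), (np.float64(0.092), 0.0292), (np.float64(0.094), 0.0298), (np.float64(0.096), 0.0281), (np.float64(0.102), 0.0097)]
```

View pics/w11c.png

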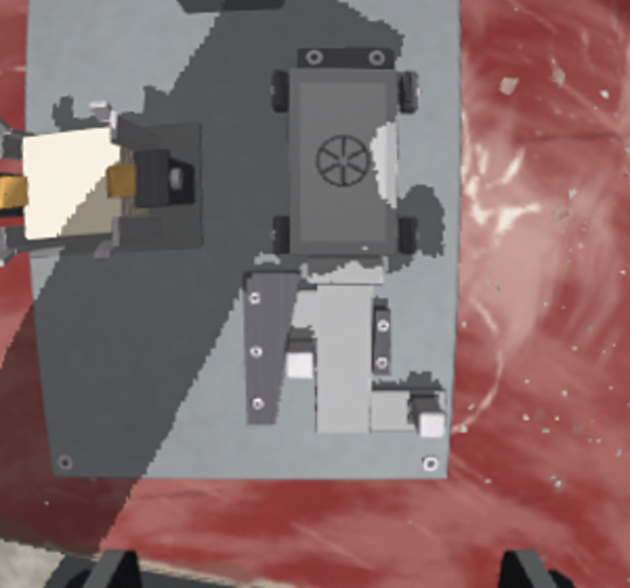

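The plate lies flush between jaw (345,255) and back stop (345,68), the wedge is tight on the bar flank (305,360), and the magazine is loaded with a blank level under both catches (75,180). Handing in.

```bash
python3 -c "
from h import *
print(r.finish_job())"
```

```text
the job is handed in; nothing more can be done
None
```

The job is handed in (no verdict came back): the plate is clamped flush against the back stop with the wedge tight on the bar. All five blanks are in the magazine, and I came into no contact with either cup.

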